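# Make up the filtration kit and the staining kit

## Robot

A 6-joint arm with a two-finger parallel gripper is mounted at the origin on the work surface. World frame = base frame: x ahead of the robot, y to its left, z up, the work surface at z = 0. Lengths are in m, angles in degrees, forces in N, time in s.
With the tool pointing down it reaches from about 0.25 to 0.725 m from the base axis. Payload 9.7 kg.
Tool frame: the origin (TCP) lies where the fingers leave the gripper's body, on its centre line; the fingertips stand 73 mm ahead of it and the grasp point (between the pads) lies 54 mm ahead of it; z points along the fingers, y is the line along which they close (so a half turn about z gives the same grasp; the last joint's range is limited). The gripper opens to 85 mm and grips with 20 to 120 N. Pads are 22 mm wide; open, the fingers measure 114 mm over their backs; the gripper's body (76 mm by 85 mm) begins 54 mm behind the grasp point. The pads swing forward as they close: fully open they stand 13 mm farther back than shut.
Start: joints at [-72.307, 4.979, 10.078, 95.1, 0, 90], TCP at [0.167, -0.524, 0.304] pointing down, gripper open.
Joint ranges: [-179.16, 179.16], [-48.56, 103.87], [-65.8, 70.77], [-126.05, 130.52], [-82.76, 87.17], [-180, 180]. Speed limits (degrees/s): [127.2, 127.2, 147.25, 180, 180, 180].

## Interface

Orientations are given as [roll, pitch, yaw] about the fixed x, y, z axes, in that order (R = Rz(yaw) Ry(pitch) Rx(roll)).
In Python, from workcell import sensors, imaging, bot gives the robot as it stands.
- The arm moves only by the tool apply_moves, never from a script. Its argument "rows" is a list of rows, each a list of 3 entries, a list of its own where there are three numbers: the shift along the tool's x, y, z in units of 10 cm (1.0 is 10 cm), then the turn, a rotation vector about the tool's x, y, z in units of 30 degrees (1.0 is 30 degrees), then the opening, from 0 (shut) to 1 (fully open). A call has 1 to 20 rows; each row is the pose to reach, as a shift and turn from the pose commanded when the call began, along the tool's axes at that moment; what a row does not reach only later rows make up. A row lasts 1/10 s, in which the tool goes at most 50 mm and 8.59 degrees, less where a joint would pass 70% of its speed; a pose out of reach is approached as far as the arm can. A call with a number of a shift or a turn outside -1 to 1 is refused whole. A call with a gripper value outside its range is refused whole. The fingers move at their own pace and stop on an object; "force" is the grip in N (left out, the last holds). Time passes only in rows, so rows that repeat a pose let the fingers close. It gives the time, the measured TCP pose, the force, the opening and the grip force at its end, in the units of the state.
- sensors.get_obs(): the state, without advancing time (a new reading comes with each control period).
- imaging.camera(name): name is "scene" or "top" or "wrist"; returns (picture, depth): 384x512x3 uint8, red, green, blue; 384x512 float32, m along the optical axis (not along the pixel's ray), 0 where there is no reading.
- imaging.get_calibration(name): a dict with "intrinsics" (3x3 intrinsics, pixels), "dist_coeffs" ([k1, k2, p1, p2, k3] as OpenCV has them; the pictures are not rectified), "world_from_camera" (4x4, takes a point from camera to world coordinates). Camera axes: x right, y down, z forward; pixel columns grow to the right and rows downward; lengths in m; the calibration is good to about 2 mm. A picture is of the moment at which its call begins: read the wrist's pose just before it. get_calibration takes no time and is no camera call; for the wrist camera it gives the pose at the moment of the call.
- bot.job_done(): hands the job in; it is judged then, once.
The state is a dict: "time": time; "q": joint angles; "qd": joint speeds; "joint_efforts": joint torques, N m; "ee_pos": TCP position; "tcp_rot": TCP orientation; "wrist_force": force on the tool from outside, world axes, zero at the start; "torque": the same for the moment, N m; "opening": finger opening in m; "grasp_force": force on a finger pad.
Only numpy, scipy, OpenCV 4.12 (cv2) and the standard library are available. Lean on these libraries where they do the work, as an engineer would, in place of code of your own. Each camera call takes 0.05 s, during which the arm holds its last target. There are 200 camera calls.

## Task

Make up two kits from the stock on the lab bench, one thing to a compartment, everything upright and set down, never dropped or knocked over. In the blue tray stand the square filter receiver first, then fit the funnel onto it there and lock it with a quarter turn clockwise, and put the white-capped amber bottle in the other compartment; in the yellow tray put the red-capped clear bottle and the slide-staining jar. Leave the green-capped bottle, the pipette-tip box and the tube rack where they are.

Things in the scene. Friction and masses are not known exactly. Their poses are not given: they have to be found in the camera images.
- blue_tray: Fixed blue plastic kit tray, 164 x 84 mm, 15 mm high, with small grip lips at both ends (to 94 mm from the middle); origin at the centre of its underside, x along its length. Floor and walls 4 mm thick. A divider as high as the walls makes two compartments of 76 x 76 mm, centred 40 mm to either side of the origin along x.
- yellow_tray: Fixed yellow plastic kit tray, the same in size and layout as the blue one: origin at the centre of its underside, x along its length, floor 4 mm thick, two 76 x 76 mm compartments centred 40 mm to either side along x.
- receiver_center (a point): Filter receiver: clear, square 62 mm body, 72 mm high, 0.22 kg; point at its centre, 36 mm up; x, y square to its sides. On top a black bayonet collar, 65 mm across: 46 mm opening, 3.5 mm lip with two entry slots (white floor shows) at its +x and -x, 22 mm wide, to 29 mm from the axis, 14 mm deep. Under the lip lugs turn clockwise (from above) 85 degrees to a stop; anticlockwise is blocked.
- funnel_center (a point): Filter funnel: clear open barrel 54 mm across, 70 mm high in all, 90 g; point on its axis, 35 mm up. Black rim ears to 41 mm along +x and -x; right below them two lugs (8 mm wide, to 26 mm) on a 40 mm tapered nose 13 mm long. It enters with ears over the slots (either way, within 15 degrees) until the barrel meets the collar (point 58 mm above the receiver's), then turns lightly. Grip across y.
- amber_bottle_center (a point): Amber (brown) glass bottle with a WHITE cap, loose, 46 mm across, 76 mm high, 0.16 kg; point on its axis at half height (38 mm), z up. Upright.
- red_bottle_center (a point): Clear glass bottle with a RED cap, loose, 46 mm across, 76 mm high, 0.16 kg; point on its axis at half height (38 mm), z up. Upright.
- staining_jar_center (a point): Slide-staining jar, loose: glass trough with microscope slides and violet stain inside, white rectangular lid with a small knob; body 54 mm along x and 40 mm along y (foot 58 x 44 mm, 6 mm high), 72 mm high with the knob, 0.20 kg. Point at its centre, 36 mm above its underside, z up. Grip across y.
- green_bottle_center (a point): Bystander: clear glass bottle with a GREEN cap, loose, 46 mm across, 76 mm high, standing among the stock; belongs to neither kit. Point on its axis at half height.
- tip_box: Bystander: red box of yellow pipette tips, loose, 80 x 118 mm, 52 mm high; origin at the centre of its underside, y along its length.
- tube_rack: Bystander: orange microtube rack with blue, white and green caps, loose, 72 x 130 mm, 46 mm high; origin at the centre of its underside, y along its length.
Not all that is in view belongs to the job. What is shaped like the part that bears red_bottle_center but pink is not meant.

How it is judged:
By the outcome, as a careful person would: the job done as asked, in the order asked, and still so for the second after the job is handed in, with the robot touching nothing.
It also fails if it takes over 136 s, if anything falls off the work surface, if the arm or the gripper's body presses on something with over 40 N, if the wrist force passes 120 N, or if a joint passes its speed limit or range.

## Working session

There is one attempt and no reset: what is moved stays moved. The work goes in short steps, Python scripts to look and compute and a tool call to move; the robot and the scene stay as the last step left them, time stands still between calls to the robot, and variables do not carry over. Pictures are saved under pics/ and viewed, at most 14 in all, crops included, and the job is handed in when it is done.

Besides the shell and the picture viewer there is one more tool, called as a command line: name --argument value ..., lists and objects as JSON in quotes. apply_moves: Moves the arm, as the interface text tells. Its arguments: {"type":"object","properties":{"rows":{"type":"array"},"force":{"type":"number"}},"required":["rows"]}

```bash
mkdir -p pics
cat > h.py <<'E'
import numpy as np, cv2
from workcell import sensors, imaging, bot
from scipy.spatial.transform import Rotation as R
def snap(n,f=None):
    cal=imaging.get_calibration(n); im,d=imaging.camera(n)
    np.savez('last_%s.npz'%n,im=im,d=d,K=cal['intrinsics'],D=cal['dist_coeffs'],T=cal['world_from_camera'])
    if f: cv2.imwrite('pics/'+f,im[:,:,::-1])
    return im,d
def load(n): return np.load('last_%s.npz'%n)
def world(n,uv,z=None):
    """pixel -> world, by depth, or on plane z"""
    L=load(n); uv=np.array(uv,float).reshape(-1,2)
    p=cv2.undistortPoints(uv.reshape(-1,1,2),L['K'],np.array(L['D'],float)).reshape(-1,2)
    r=np.c_[p,np.ones(len(p))]; T=L['T']
    if z is None:
        s=np.array([L['d'][int(round(v)),int(round(u))] for u,v in uv])[:,None]
    else:
        rw=r@T[:3,:3].T; s=((z-T[2,3])/rw[:,2])[:,None]
    return (r*s)@T[:3,:3].T+T[:3,3]
def cloud(n):
    L=load(n); h,w=L['d'].shape
    u,v=np.meshgrid(np.arange(w),np.arange(h))
    p=cv2.undistortPoints(np.stack([u,v],-1).reshape(-1,1,2).astype(float),L['K'],np.array(L['D'],float)).reshape(-1,2)
    r=np.c_[p,np.ones(len(p))]*L['d'].reshape(-1,1)
    return (r@L['T'][:3,:3].T+L['T'][:3,3]).reshape(h,w,3)
E
python3 - <<'E'
from h import *
for n in('scene','top'): 
    im,d=snap(n); cv2.imwrite('pics/%s0.png'%n,cv2.resize(im[:,:,::-1],(800,600)))
    print(imaging.get_calibration(n))
o=sensors.get_obs();print(o)
E
```

```text
{'intrinsics': array([[486.03789698,   0.        , 261.31220503],
       [  0.        , 486.03789698, 186.4480005 ],
       [  0.        ,   0.        ,   1.        ]]), 'dist_coeffs': array([-0.14077413,  0.        ,  0.        ,  0.        ,  0.        ]), 'world_from_camera': array([[-0.87483557,  0.3916077 , -0.2851423 ,  0.85227923],
       [ 0.48440777,  0.71138362, -0.50919786,  0.61087229],
       [ 0.00343976, -0.58358955, -0.81204151,  1.05002026],
       [ 0.        ,  0.        ,  0.        ,  1.        ]])}
{'intrinsics': array([[426.85099543,   0.        , 250.78581764],
       [  0.        , 426.85099543, 195.58956531],
       [  0.        ,   0.        ,   1.        ]]), 'dist_coeffs': array([-0.09155873,  0.        ,  0.        ,  0.        ,  0.        ]), 'world_from_camera': array([[-0.02103257, -0.99261079,  0.11950503,  0.40923874],
       [-0.99975571,  0.020069  , -0.00926086,  0.00739437],
       [ 0.00679408, -0.11967061, -0.9927904 ,  0.966749  ],
       [ 0.        ,  0.        ,  0.        ,  1.        ]])}
{'time': 0.1, 'q': array([-7.23088068e+01,  5.00765341e+00,  1.00375830e+01,  9.50984676e+01,
        1.97653974e-04,  9.00007804e+01]), 'qd': array([ 0.02511653, -0.1847749 ,  0.15252646, -0.07002313,  0.04279559,
       -0.06726932]), 'joint_efforts': array([ 5.99013474e-04, -5.21563411e+01,  4.65652692e+01,  1.59185054e-02,
        1.59708321e-05, -9.80259330e-06]), 'ee_pos': array([ 0.16710198, -0.5238753 ,  0.3032441 ]), 'tcp_rot': array([-1.79931462e+02, -1.96720268e-04,  1.76904126e+01]), 'wrist_force': array([-0.39346262, -0.88488044, -0.24236052]), 'torque': array([ 0.02047474, -0.03333576,  0.00479194]), 'grasp_force': 0.0, 'opening': 0.08565285421857328}
```

View pics/top0.png

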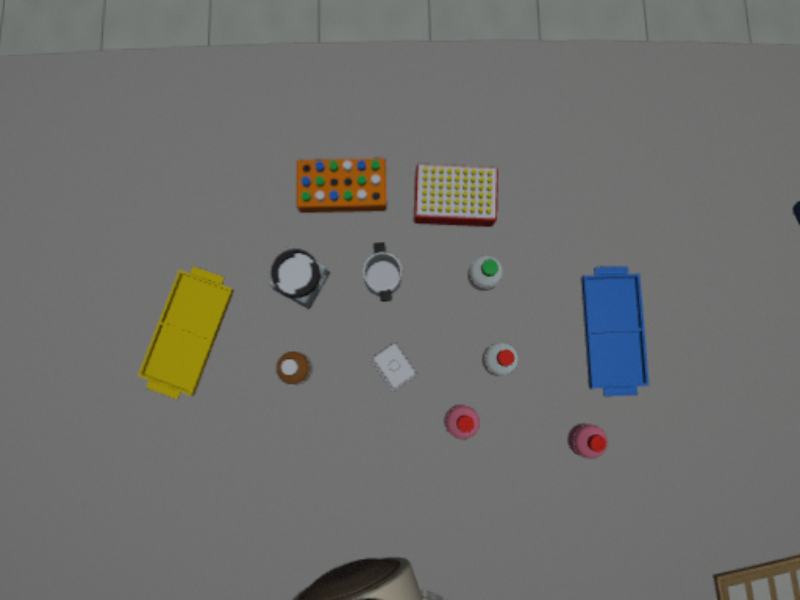

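View pics/scene0.png

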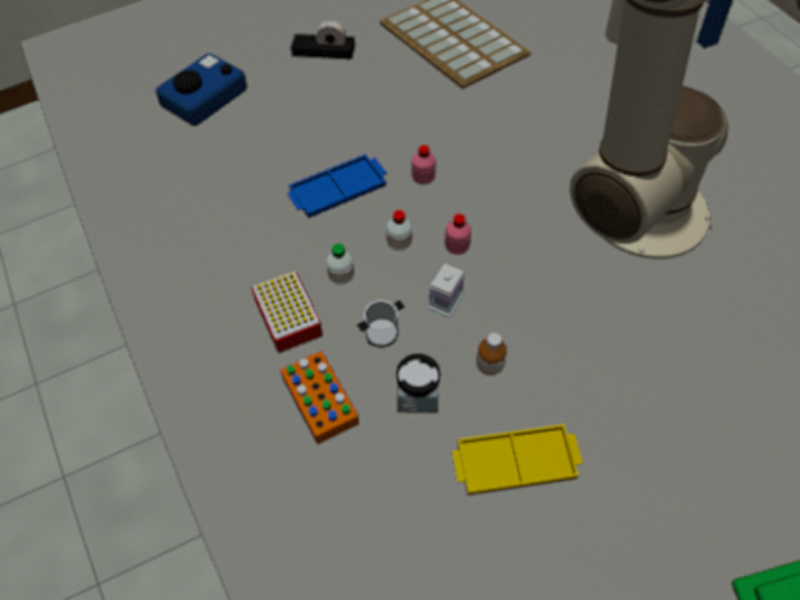

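The top view shows, at 1.5625x scale: receiver (296,272), funnel (382,270), amber bottle (289,367), jar (394,366), red-capped clear bottle (505,358), green-capped (489,267), blue tray (614,330) and yellow tray (186,330). The two pink bottles are decoys.

Run:
```python
from h import *
s=800/512
def W(u,v,z): return world('top',[(u/s,v/s)],z)[0].round(4)
for n,u,v,z in [('amber',289,367,.076),('red',505,358,.076),('green',489,267,.076),('pink1',466,424,.076),('jarknob',394,366,.072),('receiver',296,272,.072),('funnel',382,270,.07)]:
    print(n,W(u,v,z))
for n,c in [('blue',[(584,276),(639,275),(647,384),(592,388)]),('yel',[(180,271),(232,289),(193,394),(141,377)]) ]:
    P=np.array([W(*p,.015) for p in c]); print(n,P[:,:2],P.mean(0))
C=cloud('top')
m=(C[:,:,2]>.01)&(C[:,:,2]<.1)
def blob(n,u,v,r=45):
    a=C[int((v-r)/s):int((v+r)/s),int((u-r)/s):int((u+r)/s)].reshape(-1,3)
    z=a[:,2]; h=np.histogram(z,bins=np.arange(-.005,.09,.005))
    print(n,h[0])
    for lo,hi in((.008,.03),(.03,.06),(.06,.085)):
        b=a[(z>lo)&(z<hi)]
        if len(b)>5: print('  ',lo,len(b),b.mean(0).round(4),b.min(0).round(4),b.max(0).round(4))
for n,u,v in [('amber',290,368),('red',502,360),('jar',394,366),('receiver',299,276),('funnel',382,272)]: blob(n,u,v)
def rect(n,f):
    im=load('top')['im'].astype(int); h=cv2.cvtColor(im.astype(np.uint8),cv2.COLOR_RGB2HSV)
    k=f(h)&(C[:,:,2]>-.01); n_,l,st,_=cv2.connectedComponentsWithStats(k.astype(np.uint8)); 
    i=1+st[1:,4].argmax(); p=C[l==i]; 
    print(n,len(p),cv2.minAreaRect((p[:,:2]*1000).astype(np.float32)))
rect('blue',lambda h:(abs(h[:,:,0].astype(int)-108)<10)&(h[:,:,1]>150))
rect('yellow',lambda h:(abs(h[:,:,0].astype(int)-27)<6)&(h[:,:,1]>150))
im=load('top')['im'][130:270,150:350,::-1]
cv2.imwrite('pics/crop.png',cv2.resize(im,(800,560),interpolation=cv2.INTER_CUBIC))
```

```text
amber [0.4368 0.1379 0.076 ]
red [ 0.4428 -0.1508  0.076 ]
green [ 0.5666 -0.134   0.076 ]
pink1 [ 0.3567 -0.0957  0.076 ]
jarknob [ 0.4355 -0.0021  0.072 ]
receiver [0.5656 0.1285 0.072 ]
funnel [0.5663 0.0114 0.07  ]
blue [[ 0.5617 -0.2828]
 [ 0.5617 -0.3653]
 [ 0.4025 -0.3671]
 [ 0.3991 -0.2858]] [ 0.48125 -0.32525  0.015  ]
yel [[0.5808 0.3061]
 [0.5527 0.2293]
 [0.4026 0.2847]
 [0.4279 0.3608]] [0.491    0.295225 0.015   ]
amber [1163 1806   11    3    3    5    6    7   12   17   82  107   44    3
    3   15   62    1]
   0.008 17 [0.4348 0.1203 0.0212] [0.416  0.1161 0.0112] [0.4575 0.1307 0.029 ]
   0.03 269 [0.4368 0.1351 0.0499] [0.4159 0.116  0.0302] [0.4592 0.16   0.0594]
   0.06 84 [0.4376 0.1375 0.0756] [0.4282 0.1284 0.0621] [0.4472 0.1484 0.0802]
red [ 941 1985   20    3    4    6    9   10   13   19   74  122   40    2
    8   12   74    2]
   0.008 22 [ 0.4406 -0.1336  0.0224] [ 0.421  -0.1475  0.0136] [ 0.4633 -0.1278  0.0294]
   0.03 278 [ 0.4429 -0.1473  0.0497] [ 0.4207 -0.1733  0.0305] [ 0.4664 -0.1284  0.0591]
   0.06 98 [ 0.4439 -0.1505  0.0756] [ 0.4329 -0.1
[... 531 characters left out ...]
259 0.0914 0.03  ] [0.6054 0.1697 0.06  ]
   0.06 386 [0.5657 0.1296 0.0697] [0.5334 0.0995 0.06  ] [0.5991 0.1618 0.0765]
funnel [1060 1579   17    3  219   77   16   14   13   19   15   15   16   25
  142   65    0    0]
   0.008 315 [0.5693 0.0127 0.0194] [ 0.5397 -0.014   0.0136] [0.5895 0.0379 0.0297]
   0.03 92 [0.571  0.0117 0.0455] [ 0.5393 -0.0134  0.03  ] [0.5898 0.037  0.0599]
   0.06 232 [0.5659 0.0126 0.0684] [ 0.5254 -0.0132  0.0611] [0.606  0.0381 0.0747]
blue 2846 ((484.3746337890625, -181.55117797851562), (375.27288818359375, 184.6088104248047), 89.02263641357422)
yellow 2944 ((442.3638916015625, 180.8099822998047), (344.96844482421875, 187.9163360595703), 66.86434936523438)
```

View pics/crop.png

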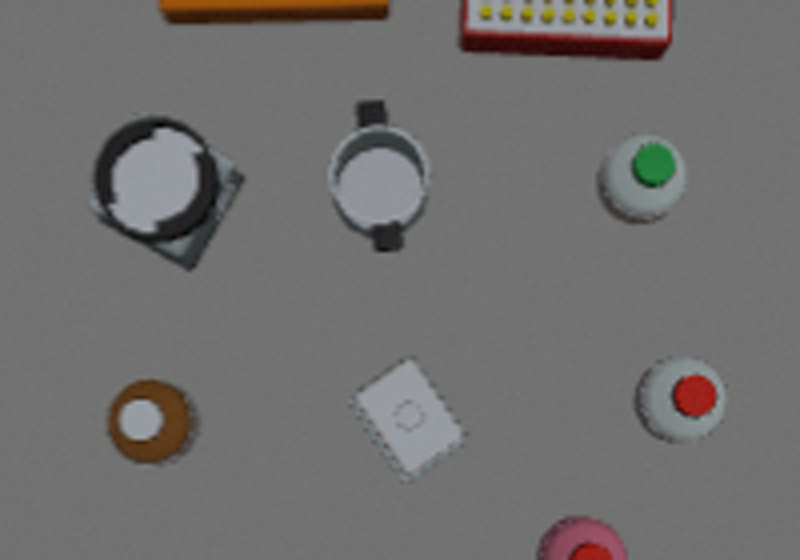

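```bash
cat >> h.py <<'E'
import json,os
def cmd():
    if os.path.exists('cmd.json'): return json.load(open('cmd.json'))
    return [.167,-.524,.304,17.693]
def plan(*wps, resync=False):
    """waypoints (x,y,z,yaw) of TCP, tool down -> calls: shift units, turn z units; keeps the commanded pose"""
    c=np.array(cmd())
    for w in wps:
        w=np.array([c[i] if w[i] is None else w[i] for i in range(4)],float)
        n=1
        while True:
            ok=True; s=c.copy(); out=[]
            for k in range(n):
                tgt=c+(w-c)*(k+1)/n
                Rt=R.from_euler('xyz',[180,0,s[3]],degrees=True)
                sh=np.round(Rt.inv().apply(tgt[:3]-s[:3])*10,3); tz=np.round(-(tgt[3]-s[3])/30,3)
                if abs(sh).max()>1 or abs(tz)>1: ok=False;break
                out.append((sh,tz)); s=np.r_[s[:3]+Rt.apply(sh/10),s[3]-tz*30]
            if ok: break
            n+=1
        for sh,tz in out: print('  shift',sh.tolist(),'turn z',float(tz),' |d|=%.0fmm'%(100*np.linalg.norm(sh)))
        c=s; print('-> ',c.round(4).tolist())
    json.dump(c.tolist(),open('cmd.json','w'))
def st():
    o=sensors.get_obs(); print('t %.2f'%o['time'],o['ee_pos'].round(4),o['tcp_rot'].round(2),'q',o['q'].round(1),'F',o['wrist_force'].round(1),'op %.4f g %.1f'%(o['opening'],o['grasp_force']))
E
python3 - <<'E'
from h import *
cal=imaging.get_calibration('wrist');o=sensors.get_obs()
Rt=R.from_euler('xyz',o['tcp_rot'],degrees=True).as_matrix()
print((Rt.T@(cal['world_from_camera'][:3,3]-o['ee_pos'])).round(4)); print((Rt.T@cal['world_from_camera'][:3,:3]).round(3)); print(cal['intrinsics'])
plan((.5657,.1297,.27,-30))
E
```

```text
[ 0.0683  0.0003 -0.0706]
[[ 0.001 -0.962 -0.274]
 [ 1.     0.001  0.   ]
 [-0.    -0.274  0.962]]
[[325.66866196   0.         254.74593723]
 [  0.         325.66866196 192.04547372]
 [  0.           0.           1.        ]]
  shift [0.723, -0.627, 0.042] turn z 0.199  |d|=96mm
  shift [0.654, -0.699, 0.043] turn z 0.198  |d|=96mm
  shift [0.578, -0.763, 0.042] turn z 0.199  |d|=96mm
  shift [0.496, -0.818, 0.043] turn z 0.199  |d|=96mm
  shift [0.408, -0.866, 0.042] turn z 0.199  |d|=96mm
  shift [0.315, -0.904, 0.043] turn z 0.198  |d|=96mm
  shift [0.221, -0.931, 0.042] turn z 0.199  |d|=96mm
  shift [0.122, -0.95, 0.043] turn z 0.199  |d|=96mm
->  [0.5657, 0.1297, 0.27, -30.007]
```

apply_moves --rows '[[[0.36,-0.31,0.02],[0,0,0.1],1],[[0.723,-0.627,0.042],[0,0,0.199],1],[[0.723,-0.627,0.042],[0,0,0.199],1]]'

```text
time: 0.4
ee_pos: [0.2186, -0.4389, 0.2997]
tcp_rot: [-179.9, -0.0, 11.8]
wrist_force: [0.5, -1.0, 0.2]
opening: 0.0854
grasp_force: 0.0
```

apply_moves --rows '[[[0.33,-0.35,0.02],[0,0,0.1],1],[[0.654,-0.699,0.043],[0,0,0.198],1],[[0.654,-0.699,0.043],[0,0,0.198],1]]'

```text
time: 0.7
ee_pos: [0.2684, -0.3575, 0.2954]
tcp_rot: [-180.0, -0.0, 5.9]
wrist_force: [0.3, -0.6, 0.7]
opening: 0.0852
grasp_force: 0.0
```

apply_moves --rows '[[[0.29,-0.38,0.02],[0,0,0.1],1],[[0.578,-0.763,0.042],[0,0,0.199],1],[[0.578,-0.763,0.042],[0,0,0.199],1]]'

```text
time: 1.0
ee_pos: [0.3184, -0.276, 0.291]
tcp_rot: [-180.0, -0.0, 0.0]
wrist_force: [-0.4, -0.5, -0.0]
opening: 0.0858
grasp_force: 0.0
```

apply_moves --rows '[[[0.25,-0.41,0.02],[0,0,0.1],1],[[0.496,-0.818,0.043],[0,0,0.199],1],[[0.496,-0.818,0.043],[0,0,0.199],1]]'

```text
time: 1.3
ee_pos: [0.3683, -0.1945, 0.2865]
tcp_rot: [-180.0, 0.0, -5.9]
wrist_force: [0.2, -0.4, 0.5]
opening: 0.0857
grasp_force: 0.0
```

apply_moves --rows '[[[0.2,-0.43,0.02],[0,0,0.1],1],[[0.408,-0.866,0.042],[0,0,0.199],1],[[0.408,-0.866,0.042],[0,0,0.199],1]]'

```text
time: 1.6
ee_pos: [0.4182, -0.1131, 0.282]
tcp_rot: [-180.0, 0.0, -11.9]
wrist_force: [-0.7, -0.0, 0.4]
opening: 0.0858
grasp_force: 0.0
```

apply_moves --rows '[[[0.16,-0.45,0.02],[0,0,0.1],1],[[0.315,-0.904,0.043],[0,0,0.198],1],[[0.315,-0.904,0.043],[0,0,0.198],1]]'

```text
time: 1.9
ee_pos: [0.446, -0.1093, 0.278]
tcp_rot: [-177.9, 0.1, -14.5]
wrist_force: [-1.1, 0.3, 0.2]
opening: 0.0854
grasp_force: 0.0
```

apply_moves --rows '[[[0.11,-0.46,0.02],[0,0,0.1],1],[[0.221,-0.931,0.042],[0,0,0.199],1],[[0.221,-0.931,0.042],[0,0,0.199],1]]'

```text
time: 2.2
ee_pos: [0.4603, -0.1219, 0.2774]
tcp_rot: [-175.7, 0.4, -16.7]
wrist_force: [0.6, -0.2, -0.5]
opening: 0.0853
grasp_force: 0.0
```

apply_moves --rows '[[[0.06,-0.47,0.02],[0,0,0.1],1],[[0.122,-0.95,0.043],[0,0,0.199],1],[[0.122,-0.95,0.043],[0,0,0.199],1],[[0.122,-0.95,0.043],[0,0,0.199],1],[[0.122,-0.95,0.043],[0,0,0.199],1]]'

```text
time: 2.7
ee_pos: [0.4654, -0.1333, 0.28]
tcp_rot: [-173.7, 0.9, -18.7]
wrist_force: [0.2, 0.2, -0.2]
opening: 0.0855
grasp_force: 0.0
```

Run:
```python
from h import *
st(); im,d=snap('wrist'); cv2.imwrite('pics/w1.png',cv2.resize(im[:,:,::-1],(800,600)))
```

```text
t 2.70 [ 0.4654 -0.1333  0.28  ] [-173.67    0.86  -18.69] q [-18.7  -3.8  -1.6  93.1   6.3 179.9] F [ 0.2  0.2 -0.2] op 0.0855 g 0.0
```

View pics/w1.png

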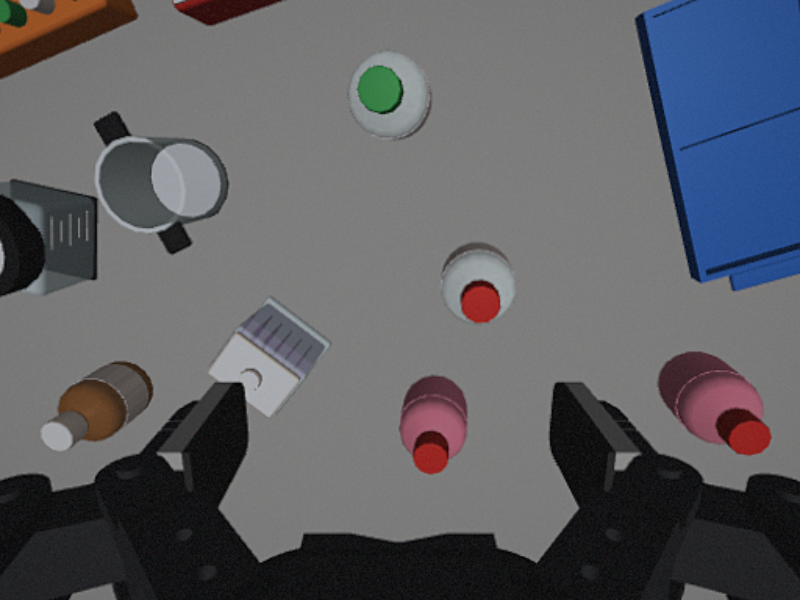

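The wrist view shows the arm stopped short at joint 6's limit; the red-capped clear bottle is at (480,300). I'll use the flipped yaw (+180) from here on. First I level the tool.

Run:
```python
from h import *
o=sensors.get_obs();Rn=R.from_euler('xyz',o['tcp_rot'],degrees=True);Rt=R.from_euler('xyz',[180,0,5],degrees=True)
print((Rn.inv()*Rt).as_rotvec(degrees=True)/30, Rn.inv().apply([.0,0.0,0.02])*10)
```

```text
[-0.21386553 -0.01545948 -0.79021024] [-0.00299289 -0.02204599 -0.19875869]
```

apply_moves --rows '[[[0,-0.02,-0.2],[-0.07,-0.005,-0.26],1],[[0,-0.02,-0.2],[-0.14,-0.01,-0.52],1],[[0,-0.02,-0.2],[-0.214,-0.015,-0.79],1],[[0,-0.02,-0.2],[-0.214,-0.015,-0.79],1],[[0,-0.02,-0.2],[-0.214,-0.015,-0.79],1]]'

```text
time: 3.25
ee_pos: [0.4657, -0.133, 0.3001]
tcp_rot: [-179.9, -0.0, 4.8]
wrist_force: [0.1, 0.5, 0.5]
opening: 0.0852
grasp_force: 0.0
```

Run:
```python
from h import *
json.dump([.4655,-.133,.3003,4.85],open('cmd.json','w'))
plan((.5657,.1297,.24,150))
```

```text
shift [0.244, -0.507, 0.121] turn z -0.968  |d|=58mm
  shift [0.459, -0.324, 0.12] turn z -0.967  |d|=57mm
  shift [0.559, -0.061, 0.121] turn z -0.968  |d|=58mm
  shift [0.518, 0.218, 0.12] turn z -0.968  |d|=57mm
  shift [0.347, 0.443, 0.121] turn z -0.967  |d|=58mm
->  [0.5657, 0.1297, 0.24, 149.99]
```

apply_moves --rows '[[[0.06,-0.13,0.03],[0,0,-0.25],1],[[0.12,-0.25,0.06],[0,0,-0.5],1],[[0.18,-0.38,0.09],[0,0,-0.75],1],[[0.244,-0.507,0.121],[0,0,-0.968],1]]'

```text
time: 3.65
ee_pos: [0.4858, -0.0803, 0.2877]
tcp_rot: [-179.9, -0.0, 34.1]
wrist_force: [0.7, 0.4, 0.2]
opening: 0.0853
grasp_force: 0.0
```

apply_moves --rows '[[[0.11,-0.08,0.03],[0,0,-0.25],1],[[0.23,-0.16,0.06],[0,0,-0.5],1],[[0.34,-0.24,0.09],[0,0,-0.75],1],[[0.459,-0.324,0.12],[0,0,-0.967],1]]'

```text
time: 4.05
ee_pos: [0.5056, -0.0278, 0.2757]
tcp_rot: [-180.0, -0.1, 63.1]
wrist_force: [0.7, -0.3, 0.1]
opening: 0.0854
grasp_force: 0.0
```

apply_moves --rows '[[[0.14,-0.02,0.03],[0,0,-0.25],1],[[0.28,-0.03,0.06],[0,0,-0.5],1],[[0.42,-0.05,0.09],[0,0,-0.75],1],[[0.559,-0.061,0.121],[0,0,-0.968],1]]'

```text
time: 4.45
ee_pos: [0.5255, 0.0249, 0.2636]
tcp_rot: [-180.0, -0.1, 92.2]
wrist_force: [0.6, -0.6, 0.7]
opening: 0.0855
grasp_force: 0.0
```

apply_moves --rows '[[[0.13,0.05,0.03],[0,0,-0.25],1],[[0.26,0.11,0.06],[0,0,-0.5],1],[[0.39,0.16,0.09],[0,0,-0.75],1],[[0.518,0.218,0.12],[0,0,-0.968],1]]'

```text
time: 4.85
ee_pos: [0.5454, 0.0774, 0.2516]
tcp_rot: [180.0, -0.1, 121.2]
wrist_force: [0.5, -0.2, -0.1]
opening: 0.0857
grasp_force: 0.0
```

apply_moves --rows '[[[0.09,0.11,0.03],[0,0,-0.25],1],[[0.17,0.22,0.06],[0,0,-0.5],1],[[0.26,0.33,0.09],[0,0,-0.75],1],[[0.347,0.443,0.121],[0,0,-0.967],1],[[0.347,0.443,0.121],[0,0,-0.967],1],[[0.347,0.443,0.121],[0,0,-0.967],1]]'

```text
time: 5.45
ee_pos: [0.5652, 0.1294, 0.2395]
tcp_rot: [-180.0, -0.0, 149.9]
wrist_force: [0.3, 0.6, -0.3]
opening: 0.0854
grasp_force: 0.0
```

Run:
```python
from h import *
st(); im,d=snap('wrist'); cv2.imwrite('pics/w2.png',cv2.resize(im[:,:,::-1],(800,600)))
```

```text
t 5.45 [0.5652 0.1294 0.2395] [-1.7999e+02 -5.0000e-02  1.4988e+02] q [12.9  8.3  6.5 88.3  0.  43. ] F [ 0.3  0.6 -0.3] op 0.0854 g 0.0
```

View pics/w2.png

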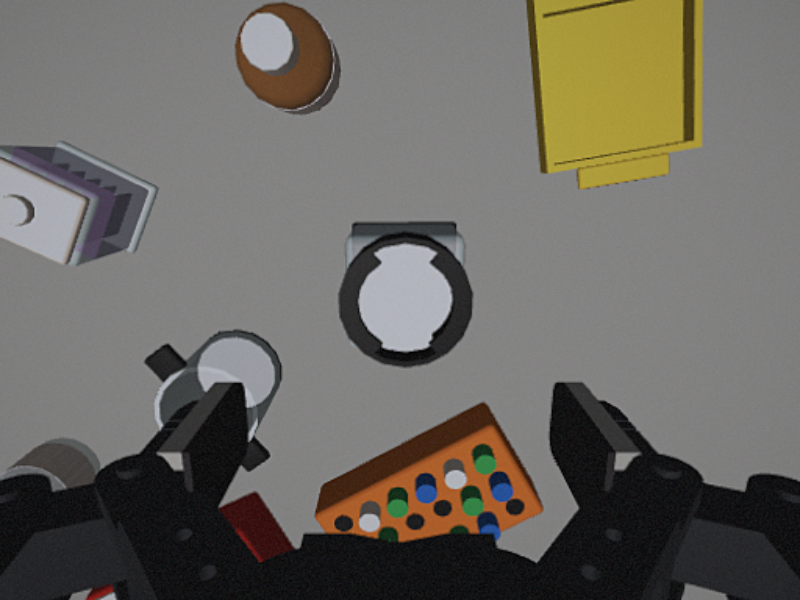

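The wrist view shows the receiver collar centred at (405,300), with its slots at image top and bottom, so the tool is well aligned with it. Working out positions next.

Run:
```python
from h import *
s=800/512
for n,u,v,z in [('collar',405.5,299.5,.072),('foot L',354,224,.0),('foot R',456,224,.0),('ambercap',268,41,.076),('funEar1',166,361,.07),('funEar2',256,453,.07),('knob',17,211,.072),('jarL',9,147,.066),('ytray c',542,173,.015),('ytray c2',701,149,.015)]:
    print(n,world('wrist',[(u/s,v/s)],z)[0].round(4))
a=world('wrist',[(354/s,224/s),(456/s,224/s)],0); d=a[1]-a[0]; print(np.degrees(np.arctan2(d[1],d[0])),np.linalg.norm(d))
# pads: image position of grasp pt
```

```text
collar [0.5643 0.1329 0.072 ]
foot L [0.5253 0.1203 0.    ]
foot R [0.5564 0.1739 0.    ]
ambercap [0.438  0.1395 0.076 ]
funEar1 [0.5321 0.012  0.07  ]
funEar2 [0.5986 0.0213 0.07  ]
knob [4.388e-01 2.000e-04 7.200e-02]
jarL [0.4137 0.0125 0.066 ]
ytray c [0.553  0.2285 0.015 ]
ytray c2 [0.5854 0.309  0.015 ]
59.91533342865306 0.06193013209472112
```

Run:
```python
from h import *
plan((.5657,.1315,.15,150),(None,None,.088,None))
```

```text
shift [0.01, 0.016, 0.9] turn z -0.0  |d|=90mm
->  [0.5657, 0.1316, 0.15, 149.99]
  shift [0.0, -0.0, 0.62] turn z -0.0  |d|=62mm
->  [0.5657, 0.1316, 0.088, 149.99]
```

apply_moves --rows '[[[0.01,0.02,0.3],[0,0,0],1],[[0.01,0.02,0.6],[0,0,0],1],[[0.009,0.016,0.9],[0,0,0],1]]'

```text
time: 5.8
ee_pos: [0.5653, 0.1307, 0.1493]
tcp_rot: [179.9, 0.0, 149.9]
wrist_force: [0.2, -0.3, -0.6]
opening: 0.0854
grasp_force: 0.0
```

apply_moves --rows '[[[0,0,0.2],[0,0,0],1],[[0,0,0.4],[0,0,0],1],[[0,0,0.62],[0,0,0],1],[[0,0,0.62],[0,0,0],1],[[0,0,0.62],[0,0,0],0.6],[[0,0,0.62],[0,0,0],0.6],[[0,0,0.62],[0,0,0],0.6],[[0,0,0.62],[0,0,0],0.6],[[0,0,0.62],[0,0,0],0.6],[[0,0,0.62],[0,0,0],0.6]]' --force 60

```text
time: 6.8
ee_pos: [0.5662, 0.1315, 0.0897]
tcp_rot: [179.9, 0.1, 150.1]
wrist_force: [-0.7, 0.4, 6.8]
opening: 0.0639
grasp_force: 61.8
```

Run:
```python
from h import *
plan((None,None,.188,None),(.521,-.325,.188,181))
```

```text
shift [0.0, 0.0, -1.0] turn z -0.0  |d|=100mm
->  [0.5657, 0.1316, 0.188, 149.99]
  shift [-0.379, -0.835, -0.0] turn z -0.207  |d|=92mm
  shift [-0.287, -0.872, -0.0] turn z -0.206  |d|=92mm
  shift [-0.191, -0.897, -0.0] turn z -0.207  |d|=92mm
  shift [-0.093, -0.913, -0.0] turn z -0.207  |d|=92mm
  shift [0.006, -0.918, -0.0] turn z -0.207  |d|=92mm
->  [0.521, -0.325, 0.188, 181.01]
```

apply_moves --rows '[[[0,0,-0.1],[0,0,0],0.6],[[0,0,-0.3],[0,0,0],0.6],[[0,0,-0.5],[0,0,0],0.6],[[0,0,-0.8],[0,0,0],0.6],[[0,0,-1],[0,0,0],0.6],[[0,0,-1],[0,0,0],0.6],[[0,0,-1],[0,0,0],0.6]]'

```text
time: 7.5
ee_pos: [0.5654, 0.1314, 0.1877]
tcp_rot: [180.0, 0.0, 150.1]
wrist_force: [-1.1, 0.7, -2.5]
opening: 0.0636
grasp_force: 61.8
```

apply_moves --rows '[[[-0.05,-0.1,0],[0,0,-0.03],0.6],[[-0.12,-0.27,0],[0,0,-0.07],0.6],[[-0.2,-0.45,0],[0,0,-0.11],0.6],[[-0.29,-0.64,0],[0,0,-0.16],0.6],[[-0.379,-0.835,0],[0,0,-0.207],0.6]]'

```text
time: 8.0
ee_pos: [0.5559, 0.0394, 0.1858]
tcp_rot: [-179.9, -0.1, 156.4]
wrist_force: [-0.0, -0.3, -1.4]
opening: 0.0636
grasp_force: 61.8
```

apply_moves --rows '[[[-0.07,-0.22,0],[0,0,-0.05],0.6],[[-0.14,-0.44,0],[0,0,-0.1],0.6],[[-0.21,-0.65,0],[0,0,-0.15],0.6],[[-0.287,-0.872,0],[0,0,-0.206],0.6]]'

```text
time: 8.4
ee_pos: [0.5472, -0.052, 0.1859]
tcp_rot: [-180.0, -0.1, 162.6]
wrist_force: [1.4, -0.7, -1.4]
opening: 0.0638
grasp_force: 61.8
```

apply_moves --rows '[[[-0.05,-0.22,0],[0,0,-0.05],0.6],[[-0.1,-0.45,0],[0,0,-0.1],0.6],[[-0.14,-0.67,0],[0,0,-0.15],0.6],[[-0.191,-0.897,0],[0,0,-0.207],0.6]]'

```text
time: 8.8
ee_pos: [0.5384, -0.1433, 0.1858]
tcp_rot: [180.0, -0.2, 168.8]
wrist_force: [-0.1, 0.2, -2.6]
opening: 0.0642
grasp_force: 61.8
```

apply_moves --rows '[[[-0.02,-0.23,0],[0,0,-0.05],0.6],[[-0.05,-0.46,0],[0,0,-0.1],0.6],[[-0.07,-0.69,0],[0,0,-0.15],0.6],[[-0.093,-0.913,0],[0,0,-0.207],0.6]]'

```text
time: 9.2
ee_pos: [0.5298, -0.2347, 0.1857]
tcp_rot: [179.9, -0.2, 175.0]
wrist_force: [-0.0, 0.6, -1.5]
opening: 0.0638
grasp_force: 61.8
```

apply_moves --rows '[[[0,-0.22,0],[0,0,-0.05],0.6],[[0,-0.44,0],[0,0,-0.1],0.6],[[0,-0.63,0],[0,0,-0.15],0.6],[[0,-0.8,0],[0,0,-0.207],0.6],[[0.006,-0.918,0],[0,0,-0.207],0.6],[[0.006,-0.918,0],[0,0,-0.207],0.6],[[0.006,-0.918,0],[0,0,-0.207],0.6]]'

```text
time: 9.9
ee_pos: [0.5217, -0.3249, 0.1869]
tcp_rot: [179.9, -0.0, -178.9]
wrist_force: [-1.2, 0.6, -1.0]
opening: 0.0638
grasp_force: 61.8
```

Run:
```python
from h import *
st(); im,d=snap('wrist'); cv2.imwrite('pics/w3.png',cv2.resize(im[:,:,::-1],(800,600)))
```

```text
t 9.90 [ 0.5217 -0.3249  0.1869] [ 1.7994e+02 -5.0000e-02 -1.7889e+02] q [-31.9  13.2   6.4  83.3   0.  -33. ] F [-1.2  0.6 -1. ] op 0.0638 g 61.8
```

View pics/w3.png

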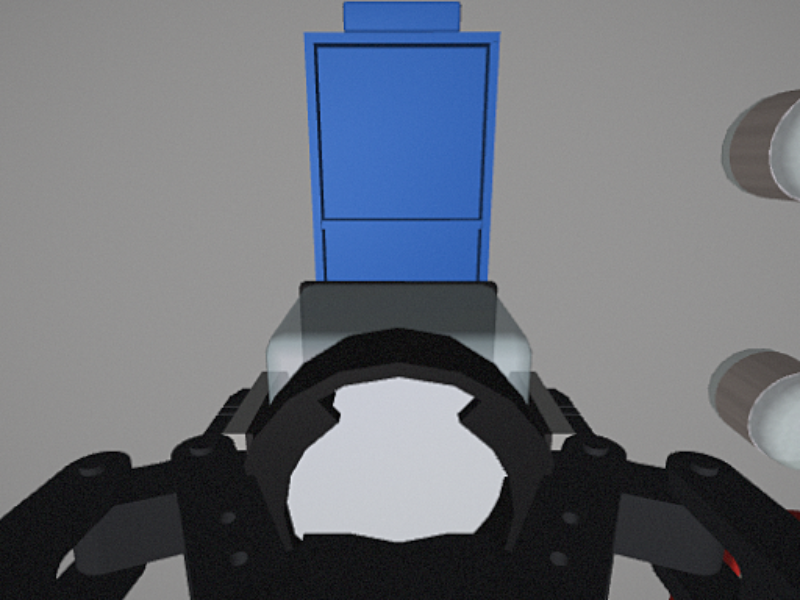

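Run:
```python
from h import *
s=800/512
W=lambda u,v,z: world('wrist',[(u/s,v/s)],z)[0].round(4)
a,b=W(305,33,.015),W(499,33,.015); print(a,b,np.linalg.norm(a-b),np.degrees(np.arctan2(*(b-a)[[0,1]])))
print('div',W(402,219.5,.015),W(402,229,.015))
print('rim sides near',W(317,281,.015),W(489,281,.015))
m=(a+b)/2; print('centre from end',m+np.array([.082,0,0]))
print('receiver bottom edge',W(302,285,.1),W(496,285,.1))
```

```text
[ 0.4021 -0.3676  0.015 ] [ 0.4005 -0.2845  0.015 ] 0.08311540170148972 -1.1030315473221926
div [ 0.4805 -0.3243  0.015 ] [ 0.485  -0.3242  0.015 ]
rim sides near [ 0.5113 -0.3652  0.015 ] [ 0.5096 -0.281   0.015 ]
centre from end [ 0.4833  -0.32605  0.015  ]
receiver bottom edge [ 0.4918 -0.3566  0.1   ] [ 0.4906 -0.2948  0.1   ]
```

Run:
```python
from h import *
plan((.5215,-.323,.1,181.2),(None,None,.094,None))
```

```text
shift [-0.005, 0.02, 0.88] turn z -0.006  |d|=88mm
->  [0.5215, -0.323, 0.1, 181.19]
  shift [0.0, -0.0, 0.06] turn z -0.0  |d|=6mm
->  [0.5215, -0.323, 0.094, 181.19]
```

apply_moves --rows '[[[-0.005,-0.02,0.15],[0,0,-0.006],0.6],[[-0.005,-0.02,0.35],[0,0,-0.006],0.6],[[-0.005,-0.02,0.55],[0,0,-0.006],0.6],[[-0.005,-0.02,0.72],[0,0,-0.006],0.6],[[-0.005,-0.02,0.82],[0,0,-0.006],0.6],[[-0.005,-0.02,0.88],[0,0,-0.006],0.6],[[-0.005,-0.02,0.88],[0,0,-0.006],0.6]]'

```text
time: 10.65
ee_pos: [0.5223, -0.3269, 0.0989]
tcp_rot: [180.0, -0.0, -178.6]
wrist_force: [0.2, -0.0, -1.4]
opening: 0.0638
grasp_force: 61.8
```

apply_moves --rows '[[[0,0,0.02],[0,0,0],0.6],[[0,0,0.04],[0,0,0],0.6],[[0,0,0.06],[0,0,0],0.6],[[0,0,0.06],[0,0,0],0.6],[[0,0,0.06],[0,0,0],0.6]]'

```text
time: 11.15
ee_pos: [0.5225, -0.3274, 0.0939]
tcp_rot: [-180.0, 0.0, -178.7]
wrist_force: [-0.2, 0.1, -0.8]
opening: 0.0639
grasp_force: 61.8
```

apply_moves --rows '[[[0,0.02,-0.02],[0,0,0],0.6],[[0,0.04,-0.02],[0,0,0],0.6],[[0,0.04,-0.02],[0,0,0],0.6],[[0,0.04,0.0],[0,0,0],0.6],[[0,0.04,0.01],[0,0,0],0.6],[[0,0.04,0.01],[0,0,0],0.6],[[0,0.04,0.01],[0,0,0],0.6]]'

```text
time: 11.85
ee_pos: [0.5228, -0.3233, 0.0938]
tcp_rot: [-180.0, 0.1, -178.7]
wrist_force: [-0.1, 0.9, 5.8]
opening: 0.0637
grasp_force: 61.8
```

apply_moves --rows '[[[0,0,0],[0,0,0],0.78],[[0,0,0],[0,0,0],0.85],[[0,0,0],[0,0,0],1],[[0,0,0],[0,0,0],1],[[0,0,0],[0,0,0],1],[[0,0,-0.1],[0,0,0],1],[[0,0,-0.4],[0,0,0],1],[[0,0,-0.8],[0,0,0],1],[[0,0,-1],[0,0,0],1]]'

```text
time: 12.75
ee_pos: [0.5229, -0.3236, 0.1971]
tcp_rot: [-179.9, 0.2, -178.7]
wrist_force: [1.0, 0.2, -0.7]
opening: 0.0857
grasp_force: 0.0
```

apply_moves --rows '[[[0,0,-0.3],[0,0,0],1],[[0,0,-0.57],[0,0,0],1],[[0,0,-0.57],[0,0,0],1],[[0,0,-0.57],[0,0,0],1]]'

```text
time: 13.15
ee_pos: [0.5225, -0.3234, 0.2507]
tcp_rot: [-180.0, 0.1, -178.7]
wrist_force: [0.4, 0.1, -0.9]
opening: 0.0856
grasp_force: 0.0
```

Run:
```python
from h import *
st(); im,d=snap('wrist'); cv2.imwrite('pics/w4.png',cv2.resize(im[:,:,::-1],(800,600)))
json.dump([.5215,-.323,.25,181.2],open('cmd.json','w'))
plan((.5657,.0135,.24,188))
```

```text
t 13.15 [ 0.5225 -0.3234  0.2507] [-1.7996e+02  9.0000e-02 -1.7865e+02] q [-31.8  13.1  13.3  90.1   0.  -33.1] F [ 0.4  0.1 -0.9] op 0.0856 g 0.0
  shift [-0.128, 0.839, 0.025] turn z -0.057  |d|=85mm
  shift [-0.153, 0.834, 0.025] turn z -0.056  |d|=85mm
  shift [-0.178, 0.83, 0.025] turn z -0.057  |d|=85mm
  shift [-0.202, 0.824, 0.025] turn z -0.057  |d|=85mm
->  [0.5657, 0.0135, 0.24, 188.01]
```

View pics/w4.png

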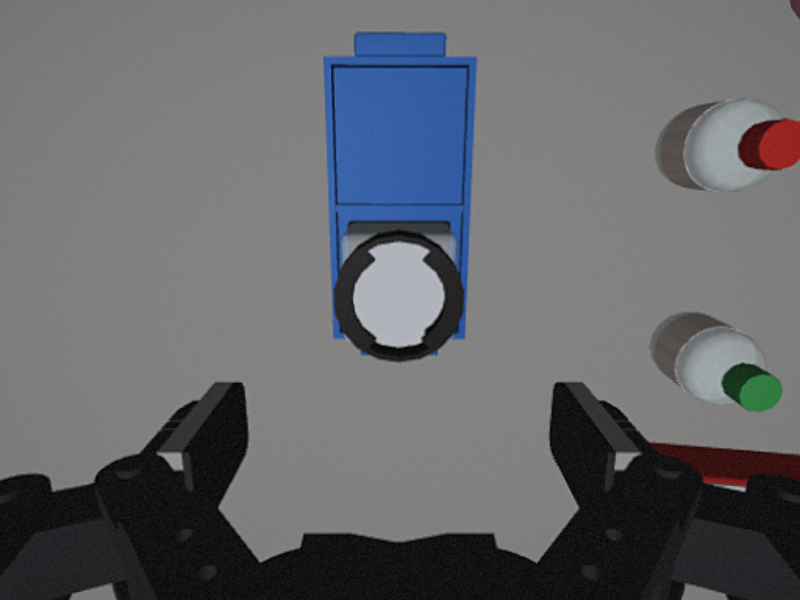

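The receiver sits cleanly in the far compartment: collar at (399,297), inner walls visible all round. Moving to the funnel.

Run:
```python
from h import *
s=800/512
W=lambda u,v,z: world('wrist',[(u/s,v/s)],z)[0].round(4)
print('collar',W(399,297,.076),'L/R',W(334,297,.076),W(464,297,.076),'T/B',W(399,231,.076),W(399,361,.076))
print('slots top',W(399,240,.062), 'foot',W(347,223,.004),W(451,223,.004))
print('tray',W(324,58,.015),W(476,58,.015),W(333,338,.015),W(464,338,.015))
print('redcap',W(778,145,.076),'green',W(752,388,.076))
```

```text
collar [ 0.5206 -0.3237  0.076 ] L/R [ 0.5214 -0.3562  0.076 ] [ 0.5198 -0.2912  0.076 ] T/B [ 0.4876 -0.3245  0.076 ] [ 0.5551 -0.3229  0.076 ]
slots top [ 0.4942 -0.3244  0.062 ] foot [ 0.4938 -0.3566  0.004 ] [ 0.4922 -0.2921  0.004 ]
tray [ 0.4028 -0.3677  0.015 ] [ 0.4008 -0.2844  0.015 ] [ 0.5658 -0.3647  0.015 ] [ 0.5638 -0.2811  0.015 ]
redcap [ 0.4449 -0.1537  0.076 ] green [ 0.5652 -0.1393  0.076 ]
```

apply_moves --rows '[[[-0.06,0.4,0.01],[0,0,-0.03],1],[[-0.128,0.839,0.025],[0,0,-0.057],1],[[-0.128,0.839,0.025],[0,0,-0.057],1]]'

```text
time: 13.5
ee_pos: [0.5332, -0.2353, 0.246]
tcp_rot: [179.9, -0.1, -176.7]
wrist_force: [1.1, -0.1, 0.7]
opening: 0.0856
grasp_force: 0.0
```

apply_moves --rows '[[[-0.07,0.41,0.01],[0,0,-0.03],1],[[-0.153,0.834,0.025],[0,0,-0.056],1],[[-0.153,0.834,0.025],[0,0,-0.056],1]]'

```text
time: 13.8
ee_pos: [0.544, -0.1515, 0.2436]
tcp_rot: [179.9, -0.1, -175.0]
wrist_force: [0.3, -0.2, -0.0]
opening: 0.0853
grasp_force: 0.0
```

apply_moves --rows '[[[-0.09,0.41,0.01],[0,0,-0.03],1],[[-0.178,0.83,0.025],[0,0,-0.057],1],[[-0.178,0.83,0.025],[0,0,-0.057],1]]'

```text
time: 14.1
ee_pos: [0.555, -0.0678, 0.2411]
tcp_rot: [179.9, -0.1, -173.3]
wrist_force: [0.2, 0.9, 0.4]
opening: 0.0855
grasp_force: 0.0
```

apply_moves --rows '[[[-0.1,0.41,0.01],[0,0,-0.03],1],[[-0.202,0.824,0.025],[0,0,-0.057],1],[[-0.202,0.824,0.025],[0,0,-0.057],1],[[-0.202,0.824,0.025],[0,0,-0.057],1],[[-0.202,0.824,0.025],[0,0,-0.057],1]]'

```text
time: 14.6
ee_pos: [0.5657, 0.0121, 0.2393]
tcp_rot: [-180.0, -0.0, -171.9]
wrist_force: [-0.6, -0.3, 0.0]
opening: 0.0856
grasp_force: 0.0
```

Run:
```python
from h import *
st(); im,d=snap('wrist'); cv2.imwrite('pics/w5.png',cv2.resize(im[:,:,::-1],(800,600)))
```

```text
t 14.60 [0.5657 0.0121 0.2393] [-1.7999e+02 -4.0000e-02 -1.7190e+02] q [ 1.2  6.3  4.4 88.1 -0.  -6.9] F [-0.6 -0.3  0. ] op 0.0856 g 0.0
```

View pics/w5.png

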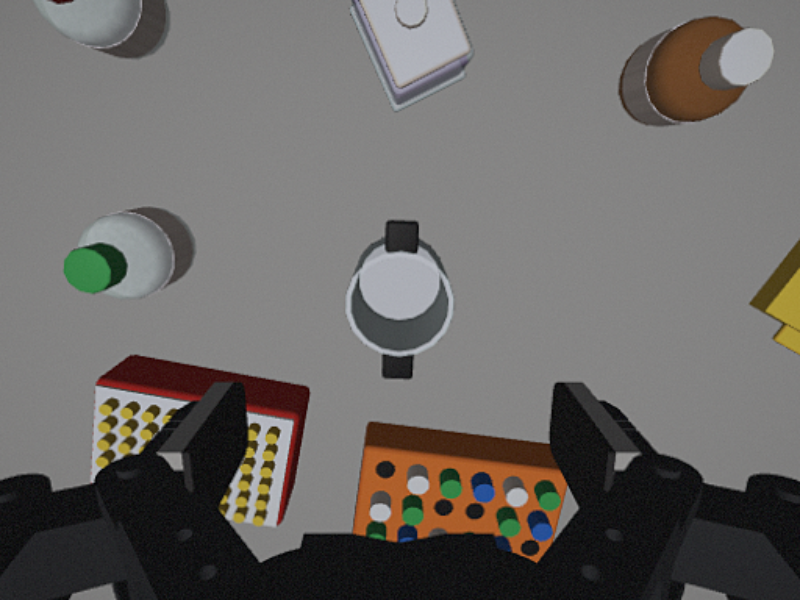

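The funnel is under the gripper: rim at (400,302), ears at (402,236) and (397,366), so it is about 2° off the tool's x.

Run:
```python
from h import *
s=800/512
W=lambda u,v,z: world('wrist',[(u/s,v/s)],z)[0].round(4)
print('ring',W(400,302,.07),W(346,302,.07),W(453,302,.07),W(400,251,.07),W(400,355,.07))
a,b=W(402,221,.07),W(397,379,.07); print(a,b,np.degrees(np.arctan2(b[1]-a[1],b[0]-a[0])),np.linalg.norm(a-b),(a+b)/2)
print('bottom disc',W(400,281,.005))
print('knob',W(411,10,.072),'ambercap',W(747,56,.076))
print('jar foot/lid',W(392,87,.066),W(470,51,.066), W(397,109,0.005))
```

```text
ring [0.5643 0.0124 0.07  ] [ 0.568  -0.0138  0.07  ] [0.5606 0.0381 0.07  ] [0.5392 0.0088 0.07  ] [0.5918 0.0163 0.07  ]
[0.525  0.0077 0.07  ] [0.6051 0.0167 0.07  ] 6.410840020232452 0.08060403215720657 [0.56505 0.0122  0.07   ]
bottom disc [0.5694 0.0133 0.005 ]
knob [ 0.4382 -0.0012  0.072 ] ambercap [0.4374 0.1392 0.076 ]
jar foot/lid [ 0.4677 -0.0051  0.066 ] [0.4487 0.0265 0.066 ] [ 0.4714 -0.0025  0.005 ]
```

Run:
```python
from h import *
plan((.5657,.0137,.15,186.4),(None,None,.095,None))
```

```text
shift [-0.0, 0.002, 0.9] turn z 0.054  |d|=90mm
->  [0.5657, 0.0137, 0.15, 186.39]
  shift [0.0, -0.0, 0.55] turn z -0.0  |d|=55mm
->  [0.5657, 0.0137, 0.095, 186.39]
```

apply_moves --rows '[[[0,0,0.25],[0,0,0.054],1],[[0,0,0.5],[0,0,0.054],1],[[0,0.002,0.75],[0,0,0.054],1],[[0,0.002,0.9],[0,0,0.054],1]]'

```text
time: 15.05
ee_pos: [0.5651, 0.0122, 0.1478]
tcp_rot: [180.0, -0.1, -173.6]
wrist_force: [-0.4, 0.4, 0.8]
opening: 0.0854
grasp_force: 0.0
```

apply_moves --rows '[[[0,0,0.2],[0,0,0],1],[[0,0,0.4],[0,0,0],1],[[0,0,0.55],[0,0,0],1],[[0,0,0.55],[0,0,0],0.85],[[0,0,0.55],[0,0,0],0.75],[[0,0,0.55],[0,0,0],0.65],[[0,0,0.55],[0,0,0],0.5],[[0,0,0.55],[0,0,0],0.5],[[0,0,0.55],[0,0,0],0.5],[[0,0,0.55],[0,0,0],0.5],[[0,0,0.55],[0,0,0],0.5],[[0,0,0.55],[0,0,0],0.5]]' --force 40

```text
time: 16.25
ee_pos: [0.5665, 0.0134, 0.0964]
tcp_rot: [-180.0, 0.2, -173.5]
wrist_force: [0.1, -0.9, 6.9]
opening: 0.054
grasp_force: 42.5
```

Run:
```python
from h import *
st()
plan((None,None,.195,None),(None,None,.26,None),(.5205,-.3238,.26,181.2))
```

```text
t 16.25 [0.5665 0.0134 0.0964] [-1.7998e+02  1.6000e-01 -1.7347e+02] q [ 1.4  8.3 -9.4 72.2 -0.  -5.2] F [ 0.1 -0.9  6.9] op 0.0540 g 42.5
  shift [0.0, 0.0, -1.0] turn z -0.0  |d|=100mm
->  [0.5657, 0.0137, 0.195, 186.39]
  shift [0.0, 0.0, -0.65] turn z -0.0  |d|=65mm
->  [0.5657, 0.0137, 0.26, 186.39]
  shift [0.206, -0.826, -0.0] turn z 0.043  |d|=85mm
  shift [0.188, -0.83, -0.0] turn z 0.044  |d|=85mm
  shift [0.168, -0.835, -0.0] turn z 0.043  |d|=85mm
  shift [0.15, -0.838, -0.0] turn z 0.043  |d|=85mm
->  [0.5205, -0.3238, 0.26, 181.2]
```

apply_moves --rows '[[[0,0,-0.1],[0,0,0],0.5],[[0,0,-0.3],[0,0,0],0.5],[[0,0,-0.55],[0,0,0],0.5],[[0,0,-0.8],[0,0,0],0.5],[[0,0,-1],[0,0,0],0.5]]'

```text
time: 16.75
ee_pos: [0.5658, 0.0136, 0.197]
tcp_rot: [180.0, 0.1, -173.5]
wrist_force: [0.0, 0.4, -0.6]
opening: 0.054
grasp_force: 42.2
```

apply_moves --rows '[[[0,0,-0.25],[0,0,0],0.5],[[0,0,-0.5],[0,0,0],0.5],[[0,0,-0.65],[0,0,0],0.5],[[0,0,-0.65],[0,0,0],0.5]]'

```text
time: 17.15
ee_pos: [0.5662, 0.0136, 0.2628]
tcp_rot: [-180.0, 0.2, -173.5]
wrist_force: [0.1, 0.4, -1.1]
opening: 0.054
grasp_force: 42.3
```

apply_moves --rows '[[[0.03,-0.12,0],[0,0,0.01],0.5],[[0.07,-0.3,0],[0,0,0.02],0.5],[[0.12,-0.48,0],[0,0,0.03],0.5],[[0.16,-0.66,0],[0,0,0.04],0.5],[[0.206,-0.826,0],[0,0,0.043],0.5]]'

```text
time: 17.65
ee_pos: [0.5539, -0.0724, 0.2582]
tcp_rot: [180.0, -0.1, -174.8]
wrist_force: [0.7, -0.8, -0.4]
opening: 0.0539
grasp_force: 42.3
```

apply_moves --rows '[[[0.05,-0.21,0],[0,0,0.01],0.5],[[0.09,-0.42,0],[0,0,0.02],0.5],[[0.14,-0.62,0],[0,0,0.03],0.5],[[0.188,-0.83,0],[0,0,0.044],0.5]]'

```text
time: 18.05
ee_pos: [0.5426, -0.1567, 0.2583]
tcp_rot: [180.0, -0.1, -176.1]
wrist_force: [0.5, -0.1, -0.1]
opening: 0.054
grasp_force: 42.3
```

apply_moves --rows '[[[0.04,-0.21,0],[0,0,0.01],0.5],[[0.08,-0.42,0],[0,0,0.02],0.5],[[0.13,-0.63,0],[0,0,0.03],0.5],[[0.168,-0.835,0],[0,0,0.043],0.5]]'

```text
time: 18.45
ee_pos: [0.5314, -0.2412, 0.2582]
tcp_rot: [179.9, -0.1, -177.4]
wrist_force: [-0.1, -0.5, -0.5]
opening: 0.0541
grasp_force: 42.3
```

apply_moves --rows '[[[0.04,-0.21,0],[0,0,0.01],0.5],[[0.08,-0.42,0],[0,0,0.02],0.5],[[0.11,-0.6,0],[0,0,0.03],0.5],[[0.13,-0.75,0],[0,0,0.043],0.5],[[0.15,-0.838,0],[0,0,0.043],0.5],[[0.15,-0.838,0],[0,0,0.043],0.5],[[0.15,-0.838,0],[0,0,0.043],0.5],[[0.15,-0.838,0],[0,0,0.043],0.5]]'

```text
time: 19.25
ee_pos: [0.5215, -0.3235, 0.2598]
tcp_rot: [180.0, 0.0, -178.6]
wrist_force: [0.1, -0.5, -0.9]
opening: 0.0539
grasp_force: 42.3
```

Run:
```python
from h import *
st(); im,d=snap('wrist'); cv2.imwrite('pics/w6.png',cv2.resize(im[:,:,::-1],(800,600)))
```

```text
t 19.25 [ 0.5215 -0.3235  0.2598] [ 1.7998e+02  1.0000e-02 -1.7861e+02] q [-31.8  13.2  14.4  91.3   0.  -33.2] F [ 0.1 -0.5 -0.9] op 0.0539 g 42.3
```

View pics/w6.png

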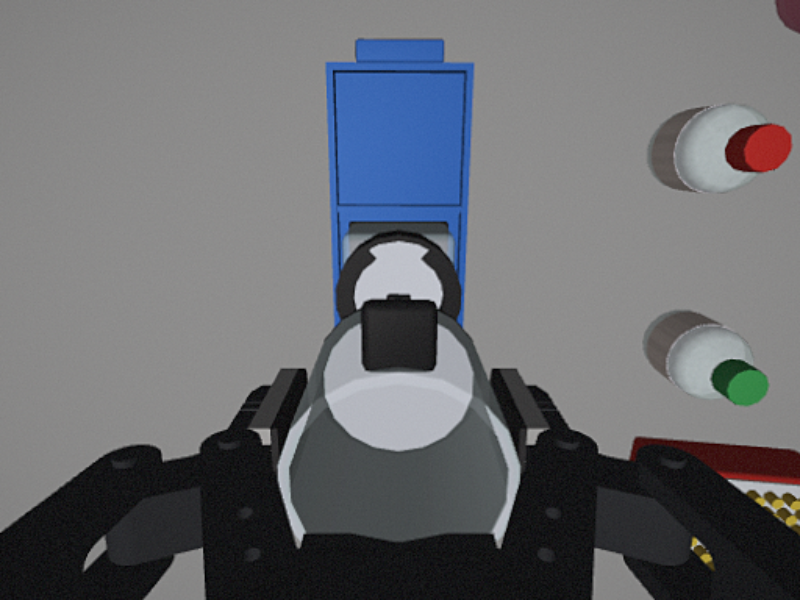

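Funnel held straight, with its ear and lug at (399,297) in line with the slot at (399,250). Lowering.

apply_moves --rows '[[[-0.005,0,0.15],[0,0,0],0.5],[[-0.005,0,0.35],[0,0,0],0.5],[[-0.005,0,0.55],[0,0,0],0.5],[[-0.005,0,0.7],[0,0,0],0.5],[[-0.005,0,0.8],[0,0,0],0.5],[[-0.005,0,0.8],[0,0,0],0.5]]'

```text
time: 19.9
ee_pos: [0.5215, -0.3237, 0.1785]
tcp_rot: [179.9, -0.1, -178.6]
wrist_force: [-0.4, -0.4, -0.2]
opening: 0.0541
grasp_force: 42.3
```

apply_moves --rows '[[[0,0,0.03],[0,0,0],0.5],[[0,0,0.06],[0,0,0],0.5],[[0,0,0.09],[0,0,0],0.5],[[0,0,0.12],[0,0,0],0.5],[[0,0,0.12],[0,0,0],0.5]]'

```text
time: 20.4
ee_pos: [0.5217, -0.3241, 0.1673]
tcp_rot: [180.0, -0.0, -178.7]
wrist_force: [0.2, -0.2, -0.9]
opening: 0.054
grasp_force: 42.3
```

apply_moves --rows '[[[0,0,0.02],[0,0,0],0.5],[[0,0,0.04],[0,0,0],0.5],[[0,0,0.06],[0,0,0],0.5],[[0,0,0.07],[0,0,0],0.5],[[0,0,0.08],[0,0,0],0.5],[[0,0,0.08],[0,0,0],0.5],[[0,0,0.08],[0,0,0],0.5]]'

```text
time: 21.1
ee_pos: [0.5218, -0.3241, 0.1597]
tcp_rot: [180.0, 0.0, -178.7]
wrist_force: [-0.5, 0.5, -0.5]
opening: 0.0541
grasp_force: 42.3
```

apply_moves --rows '[[[0,0,0.01],[0,0,0],0.5],[[0,0,0.01],[0,0,0],0.5],[[0,0,0.02],[0,0,0],0.5],[[0,0,0.02],[0,0,0],0.5]]'

```text
time: 21.5
ee_pos: [0.522, -0.3242, 0.1594]
tcp_rot: [-180.0, 0.1, -178.7]
wrist_force: [-2.6, 2.0, 10.9]
opening: 0.0541
grasp_force: 43.0
```

apply_moves --rows '[[[0,0,-0.01],[0,0,0],0.5],[[0,0,-0.01],[0,0,0.15],0.5],[[0,0,-0.01],[0,0,0.3],0.5],[[0,0,-0.01],[0,0,0.45],0.5],[[0,0,-0.01],[0,0,0.6],0.5],[[0,0,-0.01],[0,0,0.75],0.5],[[0,0,-0.01],[0,0,0.9],0.5],[[0,0,-0.01],[0,0,0.9],0.5]]'

```text
time: 22.3
ee_pos: [0.5222, -0.3243, 0.1594]
tcp_rot: [180.0, 0.1, 154.3]
wrist_force: [1.0, 0.2, 6.1]
opening: 0.0541
grasp_force: 42.7
```

Run:
```python
from h import *
st(); o=sensors.get_obs(); print(o['torque'])
```

```text
t 22.30 [ 0.5222 -0.3243  0.1594] [1.7999e+02 9.0000e-02 1.5428e+02] q [-31.8  13.3   3.5  80.1   0.   -6.1] F [1.  0.2 6.1] op 0.0541 g 42.7
[ 0.11635193 -0.10603726 -0.03608627]
```

Turned 27° with light torque; continuing to about 85°.

apply_moves --rows '[[[0,0,0],[0,0,0.15],0.5],[[0,0,0],[0,0,0.3],0.5],[[0,0,0],[0,0,0.45],0.5],[[0,0,0],[0,0,0.6],0.5],[[0,0,0],[0,0,0.75],0.5],[[0,0,0],[0,0,0.9],0.5]]'

```text
time: 22.9
ee_pos: [0.5222, -0.3243, 0.1594]
tcp_rot: [180.0, 0.1, 127.3]
wrist_force: [-0.5, -0.7, 4.3]
opening: 0.0538
grasp_force: 42.8
```

apply_moves --rows '[[[0,0,0],[0,0,0.15],0.5],[[0,0,0],[0,0,0.3],0.5],[[0,0,0],[0,0,0.45],0.5],[[0,0,0],[0,0,0.6],0.5],[[0,0,0],[0,0,0.75],0.5],[[0,0,0],[0,0,0.9],0.5],[[0,0,0],[0,0,0.97],0.5],[[0,0,0],[0,0,1],0.5],[[0,0,0],[0,0,1],0.5]]'

```text
time: 23.8
ee_pos: [0.5223, -0.3243, 0.1594]
tcp_rot: [179.9, 0.1, 97.5]
wrist_force: [0.4, -0.4, 5.2]
opening: 0.054
grasp_force: 42.7
```

Run:
```python
from h import *
st(); o=sensors.get_obs(); print(o['torque'])
```

```text
t 23.80 [ 0.5223 -0.3243  0.1594] [1.7991e+02 5.0000e-02 9.7460e+01] q [-31.8  13.3   3.5  80.1   0.   50.7] F [ 0.4 -0.4  5.2] op 0.0540 g 42.7
[-0.03141249 -0.17051091 -0.07590921]
```

apply_moves --rows '[[[0,0,0],[0,0,0.04],0.5],[[0,0,0],[0,0,0.08],0.5],[[0,0,0],[0,0,0.12],0.5],[[0,0,0],[0,0,0.12],0.5],[[0,0,0],[0,0,0.12],0.5]]'

```text
time: 24.3
ee_pos: [0.5223, -0.3243, 0.1594]
tcp_rot: [179.9, 0.0, 93.9]
wrist_force: [1.3, 0.4, 5.2]
opening: 0.0541
grasp_force: 42.7
```

Run:
```python
from h import *
st(); o=sensors.get_obs(); print(o['torque'])
```

```text
t 24.30 [ 0.5223 -0.3243  0.1594] [1.7991e+02 5.0000e-02 9.3890e+01] q [-31.8  13.3   3.5  80.1   0.   54.3] F [1.3 0.4 5.2] op 0.0541 g 42.7
[-0.05827367 -0.0937444  -0.01096207]
```

apply_moves --rows '[[[0,0,0],[0,0,0],0.68],[[0,0,0],[0,0,0],0.75],[[0,0,0],[0,0,0],0.85],[[0,0,0],[0,0,0],1],[[0,0,0],[0,0,0],1],[[0,0,0],[0,0,0],1],[[0,0,-0.15],[0,0,0],1],[[0,0,-0.4],[0,0,0],1],[[0,0,-0.7],[0,0,0],1],[[0,0,-1],[0,0,0],1],[[0,0,-1],[0,0,0],1],[[0,0,-1],[0,0,0],1]]'

```text
time: 25.5
ee_pos: [0.5221, -0.3243, 0.2603]
tcp_rot: [179.9, 0.1, 93.7]
wrist_force: [-1.0, 0.5, -0.6]
opening: 0.085
grasp_force: 0.0
```

Run:
```python
from h import *
st(); im,d=snap('wrist'); cv2.imwrite('pics/w7.png',cv2.resize(im[:,:,::-1],(800,600)))
```

```text
t 25.50 [ 0.5221 -0.3243  0.2603] [1.7988e+02 7.0000e-02 9.3750e+01] q [-31.8  13.2  14.5  91.2   0.   54.4] F [-1.   0.5 -0.6] op 0.0850 g 0.0
```

View pics/w7.png

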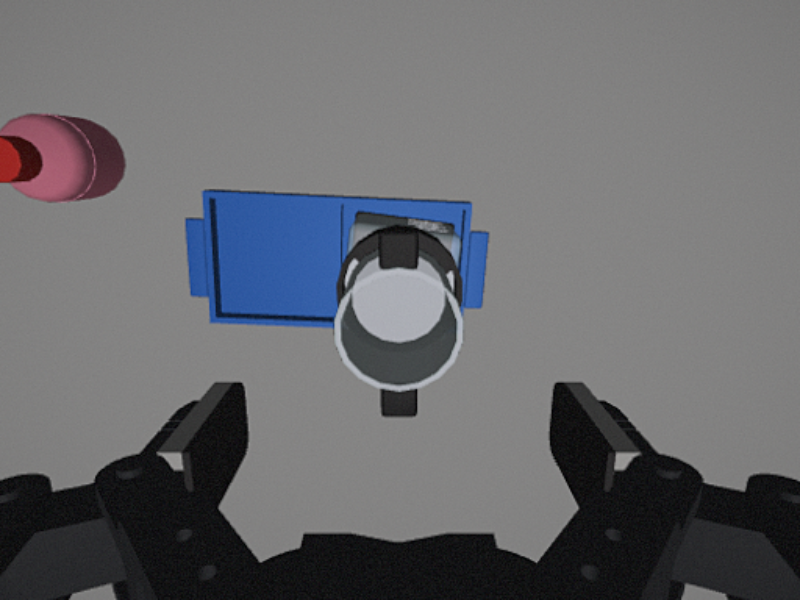

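The funnel is locked: its ears run along the tool's x at (399,250)–(399,400), about 85° from the slots. The receiver turned only about 4° and is still inside the compartment. Next the amber bottle.

Run:
```python
from h import *
json.dump([.522,-.3243,.2603,93.7],open('cmd.json','w'))
plan((.4378,.1390,.18,181.2),(None,None,.088,None))
```

```text
shift [0.936, -0.108, 0.161] turn z -0.583  |d|=96mm
  shift [0.924, 0.178, 0.16] turn z -0.584  |d|=95mm
  shift [0.829, 0.448, 0.161] turn z -0.583  |d|=96mm
  shift [0.655, 0.676, 0.16] turn z -0.583  |d|=95mm
  shift [0.422, 0.842, 0.161] turn z -0.584  |d|=96mm
->  [0.4378, 0.139, 0.18, 181.21]
  shift [0.0, -0.0, 0.92] turn z -0.0  |d|=92mm
->  [0.4378, 0.139, 0.088, 181.21]
```

apply_moves --rows '[[[0.4,-0.05,0.05],[0,0,-0.2],1],[[0.7,-0.08,0.1],[0,0,-0.4],1],[[0.936,-0.108,0.161],[0,0,-0.583],1]]'

```text
time: 25.85
ee_pos: [0.5042, -0.2299, 0.2413]
tcp_rot: [-179.9, -0.1, 111.5]
wrist_force: [1.2, -0.2, 0.4]
opening: 0.0856
grasp_force: 0.0
```

apply_moves --rows '[[[0.31,0.06,0.05],[0,0,-0.2],1],[[0.62,0.12,0.1],[0,0,-0.4],1],[[0.924,0.178,0.16],[0,0,-0.584],1]]'

```text
time: 26.15
ee_pos: [0.4872, -0.1376, 0.2254]
tcp_rot: [-180.0, -0.1, 129.0]
wrist_force: [0.7, 0.2, 1.0]
opening: 0.0853
grasp_force: 0.0
```

apply_moves --rows '[[[0.28,0.15,0.05],[0,0,-0.2],1],[[0.55,0.3,0.1],[0,0,-0.4],1],[[0.829,0.448,0.161],[0,0,-0.583],1]]'

```text
time: 26.45
ee_pos: [0.4703, -0.045, 0.2094]
tcp_rot: [-180.0, -0.1, 146.5]
wrist_force: [-0.5, -0.6, -0.2]
opening: 0.0852
grasp_force: 0.0
```

apply_moves --rows '[[[0.22,0.22,0.05],[0,0,-0.2],1],[[0.44,0.45,0.1],[0,0,-0.4],1],[[0.655,0.676,0.16],[0,0,-0.583],1]]'

```text
time: 26.75
ee_pos: [0.4533, 0.0476, 0.1935]
tcp_rot: [-180.0, -0.1, 164.0]
wrist_force: [1.0, 0.2, 0.2]
opening: 0.0857
grasp_force: 0.0
```

apply_moves --rows '[[[0.14,0.28,0.05],[0,0,-0.2],1],[[0.28,0.56,0.1],[0,0,-0.4],1],[[0.38,0.75,0.161],[0,0,-0.584],1],[[0.422,0.842,0.161],[0,0,-0.584],1],[[0.422,0.842,0.161],[0,0,-0.584],1],[[0.422,0.842,0.161],[0,0,-0.584],1],[[0.422,0.842,0.161],[0,0,-0.584],1]]'

```text
time: 27.45
ee_pos: [0.4376, 0.1383, 0.1787]
tcp_rot: [-180.0, 0.0, -178.9]
wrist_force: [0.2, -0.0, 0.4]
opening: 0.0855
grasp_force: 0.0
```

Run:
```python
from h import *
st(); im,d=snap('wrist'); cv2.imwrite('pics/w8.png',cv2.resize(im[:,:,::-1],(800,600)))
```

```text
t 27.45 [0.4376 0.1383 0.1787] [-1.8000e+02  2.0000e-02 -1.7888e+02] q [ 17.5  -8.2 -16.6  81.5  -0.   16.4] F [ 0.2 -0.   0.4] op 0.0855 g 0.0
```

View pics/w8.png

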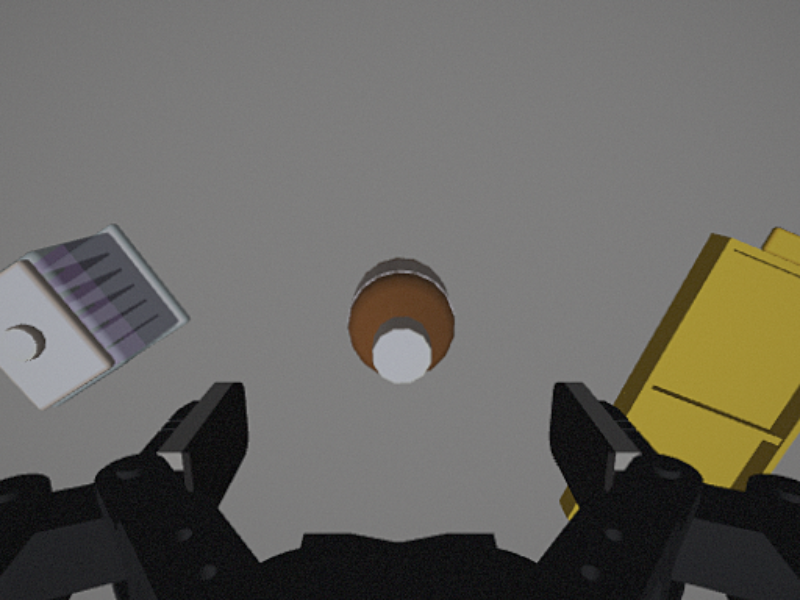

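Amber bottle centred between the fingers at (402,330). Gripping and lifting it.

apply_moves --rows '[[[0,0,0.2],[0,0,0],1],[[0,0,0.4],[0,0,0],1],[[0,0,0.6],[0,0,0],1],[[0,0,0.8],[0,0,0],1],[[0,0,0.92],[0,0,0],1],[[0,0,0.92],[0,0,0],0.8],[[0,0,0.92],[0,0,0],0.65],[[0,0,0.92],[0,0,0],0.58],[[0,0,0.92],[0,0,0],0.4],[[0,0,0.92],[0,0,0],0.4],[[0,0,0.92],[0,0,0],0.4],[[0,0,0.92],[0,0,0],0.4],[[0,0,0.92],[0,0,0],0.4],[[0,0,0.92],[0,0,0],0.4]]' --force 50

```text
time: 28.9
ee_pos: [0.438, 0.1393, 0.0879]
tcp_rot: [180.0, 0.1, -178.7]
wrist_force: [-0.4, -0.4, 5.9]
opening: 0.0445
grasp_force: 51.5
```

apply_moves --rows '[[[0,0,-0.1],[0,0,0],0.4],[[0,0,-0.3],[0,0,0],0.4],[[0,0,-0.55],[0,0,0],0.4],[[0,0,-0.8],[0,0,0],0.4],[[0,0,-1],[0,0,0],0.4],[[0,0,-1],[0,0,0],0.4]]'

```text
time: 29.5
ee_pos: [0.4383, 0.1395, 0.1899]
tcp_rot: [179.9, 0.3, -178.7]
wrist_force: [-0.6, -0.7, -2.1]
opening: 0.0445
grasp_force: 51.3
```

Run:
```python
from h import *
st()
json.dump([.4378,.139,.188,181.2],open('cmd.json','w'))
plan((.4425,-.325,.188,181.2),(None,None,.096,None))
```

```text
t 29.50 [0.4383 0.1395 0.1899] [ 179.91    0.28 -178.74] q [ 17.6  -8.4 -15.5  82.5   0.   16.4] F [-0.6 -0.7 -2.1] op 0.0445 g 51.3
  shift [0.01, -0.928, -0.0] turn z -0.0  |d|=93mm
  shift [0.01, -0.928, -0.0] turn z -0.0  |d|=93mm
  shift [0.01, -0.928, -0.0] turn z -0.0  |d|=93mm
  shift [0.01, -0.928, -0.0] turn z -0.0  |d|=93mm
  shift [0.01, -0.928, -0.0] turn z -0.0  |d|=93mm
->  [0.4425, -0.325, 0.188, 181.2]
  shift [0.0, -0.0, 0.92] turn z -0.0  |d|=92mm
->  [0.4425, -0.325, 0.096, 181.2]
```

apply_moves --rows '[[[0,-0.12,0],[0,0,0],0.4],[[0,-0.3,0],[0,0,0],0.4],[[0,-0.5,0],[0,0,0],0.4],[[0,-0.7,0],[0,0,0],0.4],[[0.01,-0.928,0],[0,0,0],0.4]]'

```text
time: 30.0
ee_pos: [0.4376, 0.045, 0.185]
tcp_rot: [-180.0, -0.1, -178.7]
wrist_force: [0.8, 0.6, -2.0]
opening: 0.0444
grasp_force: 51.2
```

apply_moves --rows '[[[0,-0.23,0],[0,0,0],0.4],[[0,-0.46,0],[0,0,0],0.4],[[0,-0.7,0],[0,0,0],0.4],[[0.01,-0.928,0],[0,0,0],0.4]]'

```text
time: 30.4
ee_pos: [0.4385, -0.0481, 0.1851]
tcp_rot: [180.0, -0.1, -178.8]
wrist_force: [-0.9, -0.2, -2.0]
opening: 0.0448
grasp_force: 51.2
```

apply_moves --rows '[[[0,-0.23,0],[0,0,0],0.4],[[0,-0.46,0],[0,0,0],0.4],[[0,-0.7,0],[0,0,0],0.4],[[0.01,-0.928,0],[0,0,0],0.4]]'

```text
time: 30.8
ee_pos: [0.4394, -0.1407, 0.185]
tcp_rot: [180.0, -0.1, -178.8]
wrist_force: [0.9, -0.1, -1.4]
opening: 0.0448
grasp_force: 51.2
```

apply_moves --rows '[[[0,-0.23,0],[0,0,0],0.4],[[0,-0.46,0],[0,0,0],0.4],[[0,-0.7,0],[0,0,0],0.4],[[0.01,-0.928,0],[0,0,0],0.4]]'

```text
time: 31.2
ee_pos: [0.4404, -0.2334, 0.1849]
tcp_rot: [179.9, -0.1, -178.8]
wrist_force: [-0.0, -0.4, -0.8]
opening: 0.0444
grasp_force: 51.2
```

apply_moves --rows '[[[0,-0.23,0],[0,0,0],0.4],[[0,-0.46,0],[0,0,0],0.4],[[0,-0.65,0],[0,0,0],0.4],[[0,-0.82,0],[0,0,0],0.4],[[0.01,-0.928,0],[0,0,0],0.4],[[0.01,-0.928,0],[0,0,0],0.4],[[0.01,-0.928,0],[0,0,0],0.4]]'

```text
time: 31.9
ee_pos: [0.4423, -0.3247, 0.1862]
tcp_rot: [180.0, -0.0, -178.8]
wrist_force: [-0.6, -0.5, -1.1]
opening: 0.0445
grasp_force: 51.3
```

Run:
```python
from h import *
st(); im,d=snap('wrist'); cv2.imwrite('pics/w9.png',cv2.resize(im[:,:,::-1],(800,600)))
```

```text
t 31.90 [ 0.4423 -0.3247  0.1862] [ 1.7996e+02 -1.0000e-02 -1.7876e+02] q [-36.3   4.1  -3.9  82.1   0.  -37.5] F [-0.6 -0.5 -1.1] op 0.0445 g 51.3
```

View pics/w9.png

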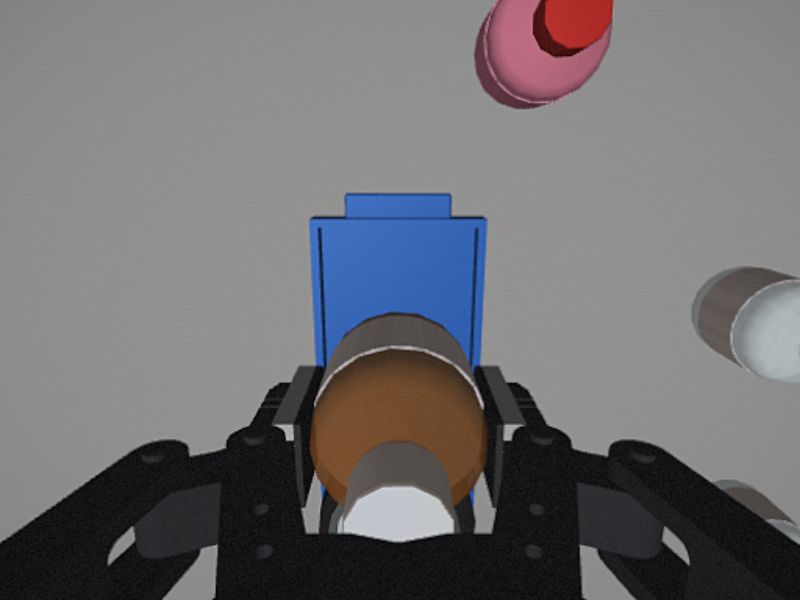

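Bottle held upright over the free compartment, with the tray rim at 312–486 px and the bottle at 400 px. Lowering it, 4 mm further from the funnel.

apply_moves --rows '[[[0.02,0,0.15],[0,0,0],0.4],[[0.04,0,0.35],[0,0,0],0.4],[[0.04,0,0.55],[0,0,0],0.4],[[0.04,0,0.72],[0,0,0],0.4],[[0.04,0,0.82],[0,0,0],0.4],[[0.04,0,0.88],[0,0,0],0.4],[[0.04,0,0.92],[0,0,0],0.4],[[0.04,0,0.92],[0,0,0],0.4]]'

```text
time: 32.75
ee_pos: [0.4385, -0.3249, 0.0943]
tcp_rot: [180.0, 0.0, -178.7]
wrist_force: [0.6, 0.3, -0.3]
opening: 0.0445
grasp_force: 51.3
```

apply_moves --rows '[[[0,0,0.02],[0,0,0],0.4],[[0,0,0.03],[0,0,0],0.4],[[0,0,0.04],[0,0,0],0.4],[[0,0,0.04],[0,0,0],0.4]]'

```text
time: 33.15
ee_pos: [0.4387, -0.3252, 0.0919]
tcp_rot: [-180.0, 0.1, -178.7]
wrist_force: [-2.4, 1.7, 8.7]
opening: 0.0442
grasp_force: 52.2
```

apply_moves --rows '[[[0,0,0],[0,0,0],0.6],[[0,0,0],[0,0,0],0.75],[[0,0,0],[0,0,0],1],[[0,0,0],[0,0,0],1],[[0,0,0],[0,0,0],1],[[0,0,0],[0,0,0],1],[[0,0,-0.15],[0,0,0],1],[[0,0,-0.4],[0,0,0],1],[[0,0,-0.7],[0,0,0],1],[[0,0,-1],[0,0,0],1],[[0,0,-1],[0,0,0],1]]'

```text
time: 34.25
ee_pos: [0.4397, -0.3259, 0.1961]
tcp_rot: [-179.7, 0.3, -178.7]
wrist_force: [0.3, -0.2, 0.1]
opening: 0.0854
grasp_force: 0.0
```

Run:
```python
from h import *
st()
json.dump([.4385,-.325,.192,181.2],open('cmd.json','w'))
plan((.444,-.152,.192,160),(None,None,.088,None))
```

```text
t 34.25 [ 0.4397 -0.3259  0.1961] [-179.75    0.35 -178.74] q [-36.6   3.4  -3.5  82.7   0.  -37.8] F [ 0.3 -0.2  0.1] op 0.0854 g 0.0
  shift [-0.046, 0.864, 0.0] turn z 0.353  |d|=87mm
  shift [0.114, 0.858, 0.0] turn z 0.354  |d|=87mm
->  [0.444, -0.152, 0.192, 159.99]
  shift [-0.0, -0.0, 0.52] turn z -0.0  |d|=52mm
  shift [-0.0, -0.0, 0.52] turn z -0.0  |d|=52mm
->  [0.444, -0.152, 0.088, 159.99]
```

apply_moves --rows '[[[-0.02,0.4,0],[0,0,0.15],1],[[-0.046,0.864,0],[0,0,0.353],1],[[-0.046,0.864,0],[0,0,0.353],1]]'

```text
time: 34.55
ee_pos: [0.4411, -0.235, 0.1911]
tcp_rot: [179.9, 0.0, 170.6]
wrist_force: [0.8, -0.3, 0.5]
opening: 0.0852
grasp_force: 0.0
```

apply_moves --rows '[[[0.05,0.43,0],[0,0,0.18],1],[[0.1,0.75,0],[0,0,0.354],1],[[0.114,0.858,0],[0,0,0.354],1],[[0.114,0.858,0],[0,0,0.354],1],[[0.114,0.858,0],[0,0,0.354],1]]'

```text
time: 35.05
ee_pos: [0.444, -0.1527, 0.1907]
tcp_rot: [-180.0, 0.0, 160.2]
wrist_force: [0.4, -0.2, 0.3]
opening: 0.0854
grasp_force: 0.0
```

Run:
```python
from h import *
st(); im,d=snap('wrist'); h=cv2.cvtColor(im,cv2.COLOR_RGB2HSV).astype(int)
k=((h[...,0]<6)|(h[...,0]>175))&(h[...,1]>190)&(h[...,2]>100)
n,l,s,c=cv2.connectedComponentsWithStats(k.astype(np.uint8))
for i in range(1,n):
    if s[i,4]>60: print(s[i],c[i].round(1),world('wrist',[c[i]],.076)[0].round(4))
```

```text
t 35.05 [ 0.444  -0.1527  0.1907] [-1.7999e+02  4.0000e-02  1.6015e+02] q [-19.   -6.8 -14.1  82.7  -0.    0.9] F [ 0.4 -0.2  0.3] op 0.0854 g 0.0
[288  15  39  46 844] [308.9  36.1] [ 0.3581 -0.0929  0.076 ]
[285  30   9  22  62] [287.9  40.3] [ 0.3562 -0.1037  0.076 ]
[242 203  34  33 571] [259.7 221.1] [ 0.4457 -0.151   0.076 ]
```

Red cap at (.4457, -.151), which agrees within 2 mm. Gripping and lifting it.

apply_moves --rows '[[[-0.01,0.01,0.25],[0,0,0],1],[[-0.01,0.01,0.5],[0,0,0],1],[[-0.01,0.01,0.75],[0,0,0],1],[[-0.01,0.01,1],[0,0,0],1]]'

```text
time: 35.5
ee_pos: [0.445, -0.1526, 0.0894]
tcp_rot: [-180.0, 0.0, 160.0]
wrist_force: [0.7, 1.1, 1.1]
opening: 0.0853
grasp_force: 0.0
```

apply_moves --rows '[[[0,0,0.04],[0,0,0],1],[[0,0,0.04],[0,0,0],0.8],[[0,0,0.04],[0,0,0],0.65],[[0,0,0.04],[0,0,0],0.58],[[0,0,0.04],[0,0,0],0.4],[[0,0,0.04],[0,0,0],0.4],[[0,0,0.04],[0,0,0],0.4],[[0,0,0.04],[0,0,0],0.4],[[0,0,0.04],[0,0,0],0.4],[[0,0,0.04],[0,0,0],0.4]]'

```text
time: 36.5
ee_pos: [0.4459, -0.1517, 0.0881]
tcp_rot: [-180.0, 0.2, 160.1]
wrist_force: [-1.5, -1.4, 6.0]
opening: 0.0447
grasp_force: 51.2
```

Run:
```python
from h import *
st()
json.dump([.4452,-.1513,.188,160],open('cmd.json','w'))
plan((.529,.282,.188,159.5))
```

```text
t 36.50 [ 0.4459 -0.1517  0.0881] [-1.7999e+02  1.6000e-01  1.6005e+02] q [-18.8  -4.4 -23.4  70.9  -0.    1.2] F [-1.5 -1.4  6. ] op 0.0447 g 51.2
  shift [0.139, 0.872, 0.0] turn z 0.003  |d|=88mm
  shift [0.14, 0.871, 0.0] turn z 0.004  |d|=88mm
  shift [0.142, 0.871, 0.0] turn z 0.003  |d|=88mm
  shift [0.144, 0.871, 0.0] turn z 0.003  |d|=88mm
  shift [0.145, 0.871, 0.0] turn z 0.004  |d|=88mm
->  [0.529, 0.282, 0.188, 159.49]
```

apply_moves --rows '[[[0,0,-0.1],[0,0,0],0.4],[[0,0,-0.3],[0,0,0],0.4],[[0,0,-0.55],[0,0,0],0.4],[[0,0,-0.8],[0,0,0],0.4],[[0,0,-1],[0,0,0],0.4],[[0,0,-1],[0,0,0],0.4]]'

```text
time: 37.1
ee_pos: [0.4462, -0.1518, 0.19]
tcp_rot: [180.0, 0.3, 160.1]
wrist_force: [-0.6, 0.4, -1.4]
opening: 0.0445
grasp_force: 51.4
```

apply_moves --rows '[[[0.02,0.12,0],[0,0,0],0.4],[[0.05,0.3,0],[0,0,0],0.4],[[0.08,0.5,0],[0,0,0],0.4],[[0.11,0.68,0],[0,0,0],0.4],[[0.139,0.872,0],[0,0,0.003],0.4]]'

```text
time: 37.6
ee_pos: [0.4613, -0.0632, 0.1851]
tcp_rot: [-180.0, -0.1, 160.0]
wrist_force: [-0.6, 0.5, -1.2]
opening: 0.0442
grasp_force: 51.4
```

apply_moves --rows '[[[0.04,0.22,0],[0,0,0],0.4],[[0.07,0.44,0],[0,0,0],0.4],[[0.11,0.66,0],[0,0,0],0.4],[[0.14,0.871,0],[0,0,0.004],0.4]]'

```text
time: 38.0
ee_pos: [0.4779, 0.0236, 0.1851]
tcp_rot: [-180.0, -0.1, 159.9]
wrist_force: [0.4, -0.0, -2.1]
opening: 0.0444
grasp_force: 51.4
```

apply_moves --rows '[[[0.04,0.22,0],[0,0,0],0.4],[[0.07,0.44,0],[0,0,0],0.4],[[0.11,0.66,0],[0,0,0],0.4],[[0.142,0.871,0],[0,0,0.003],0.4]]'

```text
time: 38.4
ee_pos: [0.4945, 0.1102, 0.185]
tcp_rot: [-180.0, -0.1, 159.8]
wrist_force: [0.9, -0.2, -1.7]
opening: 0.0443
grasp_force: 51.4
```

apply_moves --rows '[[[0.04,0.22,0],[0,0,0],0.4],[[0.07,0.44,0],[0,0,0],0.4],[[0.11,0.66,0],[0,0,0],0.4],[[0.144,0.871,0],[0,0,0.003],0.4]]'

```text
time: 38.8
ee_pos: [0.511, 0.1968, 0.185]
tcp_rot: [-179.9, -0.1, 159.7]
wrist_force: [-0.1, -0.3, -1.5]
opening: 0.0444
grasp_force: 51.4
```

apply_moves --rows '[[[0.04,0.22,0],[0,0,0],0.4],[[0.07,0.43,0],[0,0,0],0.4],[[0.11,0.62,0],[0,0,0],0.4],[[0.13,0.77,0],[0,0,0.004],0.4],[[0.145,0.871,0],[0,0,0.004],0.4],[[0.145,0.871,0],[0,0,0.004],0.4],[[0.145,0.871,0],[0,0,0.004],0.4]]'

```text
time: 39.5
ee_pos: [0.5285, 0.2817, 0.1863]
tcp_rot: [-180.0, -0.0, 159.5]
wrist_force: [-0.7, 0.1, -2.0]
opening: 0.0449
grasp_force: 51.4
```

Run:
```python
from h import *
st(); im,d=snap('wrist'); cv2.imwrite('pics/w10.png',cv2.resize(im[:,:,::-1],(800,600)))
```

```text
t 39.50 [0.5285 0.2817 0.1863] [-1.7998e+02 -1.0000e-02  1.5954e+02] q [28.1 10.9  3.7 82.8 -0.  48.5] F [-0.7  0.1 -2. ] op 0.0449 g 51.4
```

View pics/w10.png

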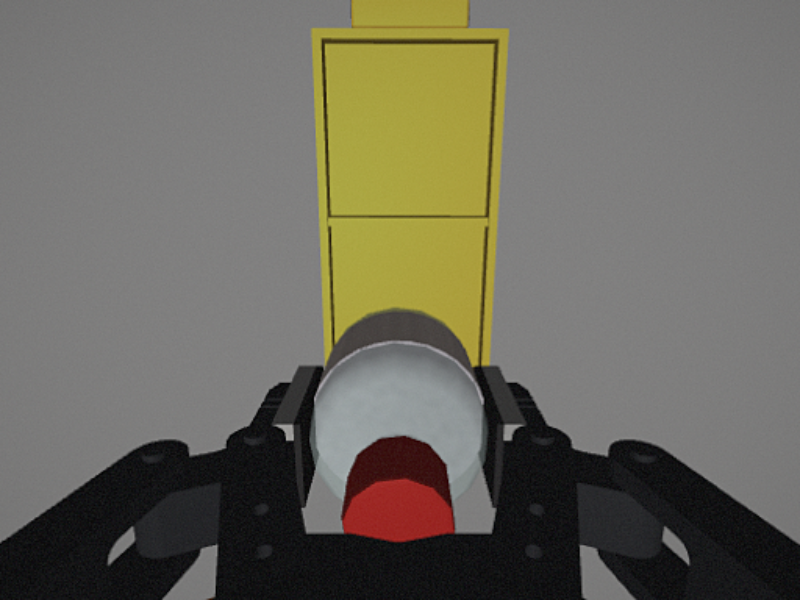

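The red bottle hangs over the yellow far compartment. The rim's far corners are at (313,30) and (508,30), and the divider is at v≈219. The tray's midline is slightly right of the bottle.

Run:
```python
from h import *
s=800/512
W=lambda u,v,z: world('wrist',[(u/s,v/s)],z)[0]
a,b=W(313,30,.015),W(508,30,.015); d=b-a; yaw=np.degrees(np.arctan2(d[1],d[0]))-90
m=(a+b)/2; p,q=W(325,365,.015),W(491,365,.015)
print(a,b,np.linalg.norm(d),yaw,m,(p+q)/2,np.linalg.norm(p-q)); e=(p+q)/2-m; print('axis yaw',np.degrees(np.arctan2(e[1],e[0])))
ax=np.array([np.cos(np.radians(yaw)),np.sin(np.radians(yaw)),0]); c=m+.082*ax
print('centre',c,'div',(W(409,216,.015)+W(409,226,.015))/2,'A',c+.04*ax,'B',c-.04*ax)
```

```text
[0.40206678 0.28906279 0.015     ] [0.43114328 0.36695095 0.015     ] 0.08313848706283411 -20.471154431018377 [0.41660503 0.32800687 0.015     ] [0.56107059 0.2739806  0.015     ] 0.08498760961605382
axis yaw -20.50445492454053
centre [0.4934266  0.29932853 0.015     ] div [0.49230694 0.29969339 0.015     ] A [0.53090053 0.2853391  0.015     ] B [0.45595266 0.31331796 0.015     ]
```

apply_moves --rows '[[[0,0.02,0.15],[0,0,0],0.4],[[-0.01,0.04,0.35],[0,0,0],0.4],[[-0.01,0.04,0.55],[0,0,0],0.4],[[-0.01,0.04,0.72],[0,0,0],0.4],[[-0.01,0.04,0.82],[0,0,0],0.4],[[-0.01,0.04,0.88],[0,0,0],0.4],[[-0.01,0.04,0.92],[0,0,0],0.4],[[-0.01,0.04,0.92],[0,0,0],0.4]]'

```text
time: 40.35
ee_pos: [0.5309, 0.2853, 0.0945]
tcp_rot: [180.0, 0.0, 159.5]
wrist_force: [0.8, 0.2, -2.0]
opening: 0.0446
grasp_force: 51.4
```

apply_moves --rows '[[[0,0,0.02],[0,0,0],0.4],[[0,0,0.03],[0,0,0],0.4],[[0,0,0.04],[0,0,0],0.4],[[0,0,0.04],[0,0,0],0.4]]'

```text
time: 40.75
ee_pos: [0.5312, 0.2856, 0.0921]
tcp_rot: [179.9, 0.1, 159.5]
wrist_force: [-3.2, -2.1, 7.9]
opening: 0.0446
grasp_force: 52.3
```

apply_moves --rows '[[[0,0,0],[0,0,0],0.6],[[0,0,0],[0,0,0],0.75],[[0,0,0],[0,0,0],1],[[0,0,0],[0,0,0],1],[[0,0,0],[0,0,0],1],[[0,0,0],[0,0,0],1],[[0,0,-0.15],[0,0,0],1],[[0,0,-0.4],[0,0,0],1],[[0,0,-0.7],[0,0,0],1],[[0,0,-1],[0,0,0],1],[[0,0,-1],[0,0,0],1]]'

```text
time: 41.85
ee_pos: [0.5322, 0.2861, 0.1966]
tcp_rot: [179.7, 0.3, 159.5]
wrist_force: [0.5, 0.6, 0.9]
opening: 0.0854
grasp_force: 0.0
```

Run:
```python
from h import *
st()
json.dump([.5313,.2854,.192,159.5],open('cmd.json','w'))
plan((.438,-.001,.21,217.5))
```

```text
t 41.85 [0.5322 0.2861 0.1966] [179.66   0.3  159.53] q [28.3 11.2  5.2 83.5  0.  48.7] F [0.5 0.6 0.9] op 0.0854 g 0.0
  shift [-0.032, -0.752, -0.045] turn z -0.483  |d|=75mm
  shift [0.157, -0.737, -0.045] turn z -0.484  |d|=75mm
  shift [0.336, -0.674, -0.045] turn z -0.483  |d|=75mm
  shift [0.495, -0.567, -0.045] turn z -0.483  |d|=75mm
->  [0.438, -0.001, 0.21, 217.49]
```

apply_moves --rows '[[[-0.01,-0.35,-0.02],[0,0,-0.24],1],[[-0.032,-0.752,-0.045],[0,0,-0.483],1],[[-0.032,-0.752,-0.045],[0,0,-0.483],1]]'

```text
time: 42.15
ee_pos: [0.5066, 0.2109, 0.1961]
tcp_rot: [-180.0, 0.0, 174.2]
wrist_force: [2.5, 1.2, 0.1]
opening: 0.0853
grasp_force: 0.0
```

apply_moves --rows '[[[0.08,-0.37,-0.02],[0,0,-0.24],1],[[0.157,-0.737,-0.045],[0,0,-0.484],1],[[0.157,-0.737,-0.045],[0,0,-0.484],1]]'

```text
time: 42.45
ee_pos: [0.4835, 0.1397, 0.2005]
tcp_rot: [-180.0, 0.0, -171.4]
wrist_force: [0.6, 0.4, -0.1]
opening: 0.0856
grasp_force: 0.0
```

apply_moves --rows '[[[0.17,-0.34,-0.02],[0,0,-0.24],1],[[0.336,-0.674,-0.045],[0,0,-0.483],1],[[0.336,-0.674,-0.045],[0,0,-0.483],1]]'

```text
time: 42.75
ee_pos: [0.4605, 0.0685, 0.2048]
tcp_rot: [-180.0, 0.0, -156.9]
wrist_force: [0.3, -0.9, -0.4]
opening: 0.0852
grasp_force: 0.0
```

apply_moves --rows '[[[0.25,-0.28,-0.02],[0,0,-0.24],1],[[0.42,-0.5,-0.045],[0,0,-0.45],1],[[0.495,-0.567,-0.045],[0,0,-0.483],1],[[0.495,-0.567,-0.045],[0,0,-0.483],1],[[0.495,-0.567,-0.045],[0,0,-0.483],1]]'

```text
time: 43.25
ee_pos: [0.4382, -0.0004, 0.2086]
tcp_rot: [180.0, 0.0, -142.6]
wrist_force: [0.1, 0.2, 0.0]
opening: 0.0856
grasp_force: 0.0
```

Run:
```python
from h import *
st(); im,d=snap('wrist'); cv2.imwrite('pics/w11.png',im[:,:,::-1])
C=cloud('wrist'); sub=(C[...,2]>.052)&(C[...,2]<.074)&(np.hypot(C[...,0]-.438,C[...,1]+.001)<.05)
h=cv2.cvtColor(im,cv2.COLOR_RGB2HSV); 
n,l,s,c=cv2.connectedComponentsWithStats(sub.astype(np.uint8)); i=1+s[1:,4].argmax()
ys,xs=np.where(l==i); print(s[i],c[i],np.median(C[...,2][l==i]))
z=float(np.median(C[...,2][l==i])); P=world('wrist',np.c_[xs,ys],z)[:,:2]*1000
print(cv2.minAreaRect(P.astype(np.float32)))
b=(h[...,1]<40)&(h[...,2]>130)
n,l,s,c=cv2.connectedComponentsWithStats(b.astype(np.uint8)); i=1+s[1:,4].argmax(); ys,xs=np.where(l==i)
print(s[i],c[i],cv2.minAreaRect((world('wrist',np.c_[xs,ys],z)[:,:2]*1000).astype(np.float32)))
```

```text
t 43.25 [ 4.382e-01 -4.000e-04  2.086e-01] [ 1.8000e+02  5.0000e-02 -1.4262e+02] q [ -0.1 -11.3 -16.   85.2   0.  -37.4] F [0.1 0.2 0. ] op 0.0856 g 0.0
[ 225  161   61   78 4182] [254.18675275 198.95552367] 0.06645156976191753
((435.3251647949219, -2.984905242919922), (53.94951629638672, 38.34671401977539), 33.29027557373047)
[ 226  162   58   77 3587] [253.36186228 201.72400335] ((435.9775085449219, -2.7847900390625), (52.45439147949219, 37.07849884033203), 33.21471405029297)
```

Run:
```python
from h import *
plan((.4375,-.0018,.125,213.4),(None,None,.088,None))
```

```text
shift [0.009, -0.004, 0.85] turn z 0.136  |d|=85mm
->  [0.4375, -0.0018, 0.125, 213.41]
  shift [0.0, -0.0, 0.37] turn z -0.0  |d|=37mm
->  [0.4375, -0.0018, 0.088, 213.41]
```

apply_moves --rows '[[[0.01,0,0.25],[0,0,0.136],1],[[0.01,0,0.5],[0,0,0.136],1],[[0.009,-0.004,0.7],[0,0,0.136],1],[[0.009,-0.004,0.85],[0,0,0.136],1]]'

```text
time: 43.7
ee_pos: [0.4372, -0.0009, 0.1219]
tcp_rot: [179.9, -0.0, -146.6]
wrist_force: [-0.5, 0.0, -0.1]
opening: 0.0852
grasp_force: 0.0
```

apply_moves --rows '[[[0,0,0.2],[0,0,0],1],[[0,0,0.37],[0,0,0],1],[[0,0,0.37],[0,0,0],1],[[0,0,0.37],[0,0,0],0.8],[[0,0,0.37],[0,0,0],0.65],[[0,0,0.37],[0,0,0],0.55],[[0,0,0.37],[0,0,0],0.5],[[0,0,0.37],[0,0,0],0.35],[[0,0,0.37],[0,0,0],0.35],[[0,0,0.37],[0,0,0],0.35],[[0,0,0.37],[0,0,0],0.35],[[0,0,0.37],[0,0,0],0.35],[[0,0,0.37],[0,0,0],0.35]]'

```text
time: 45.0
ee_pos: [0.4377, -0.0019, 0.0872]
tcp_rot: [-180.0, 0.1, -146.6]
wrist_force: [0.0, 0.5, 6.1]
opening: 0.0394
grasp_force: 51.3
```

apply_moves --rows '[[[0,0,-0.1],[0,0,0],0.35],[[0,0,-0.3],[0,0,0],0.35],[[0,0,-0.55],[0,0,0],0.35],[[0,0,-0.8],[0,0,0],0.35],[[0,0,-1],[0,0,0],0.35],[[0,0,-1],[0,0,0],0.35]]'

```text
time: 45.6
ee_pos: [0.4382, -0.002, 0.1892]
tcp_rot: [-179.9, 0.2, -146.6]
wrist_force: [1.0, 0.4, -2.4]
opening: 0.0396
grasp_force: 50.7
```

Run:
```python
from h import *
st()
json.dump([.4375,-.0018,.188,213.4],open('cmd.json','w'))
plan((.4554,.3128,.188,159.5))
```

```text
t 45.60 [ 0.4382 -0.002   0.1892] [-179.87    0.2  -146.56] q [ -0.3 -11.4 -18.2  82.9   0.  -33.7] F [ 1.   0.4 -2.4] op 0.0396 g 50.7
  shift [-0.47, 0.632, 0.0] turn z 0.449  |d|=79mm
  shift [-0.31, 0.724, 0.0] turn z 0.449  |d|=79mm
  shift [-0.133, 0.777, 0.0] turn z 0.45  |d|=79mm
  shift [0.052, 0.786, 0.0] turn z 0.449  |d|=79mm
->  [0.4554, 0.3128, 0.188, 159.49]
```

apply_moves --rows '[[[-0.06,0.08,0],[0,0,0.06],0.35],[[-0.16,0.21,0],[0,0,0.15],0.35],[[-0.26,0.35,0],[0,0,0.25],0.35],[[-0.37,0.49,0],[0,0,0.35],0.35],[[-0.47,0.632,0],[0,0,0.449],0.35]]'

```text
time: 46.1
ee_pos: [0.4412, 0.0773, 0.1852]
tcp_rot: [180.0, -0.1, -160.2]
wrist_force: [0.0, -1.0, -1.6]
opening: 0.0398
grasp_force: 50.7
```

apply_moves --rows '[[[-0.08,0.18,0],[0,0,0.11],0.35],[[-0.15,0.36,0],[0,0,0.22],0.35],[[-0.23,0.54,0],[0,0,0.33],0.35],[[-0.31,0.724,0],[0,0,0.449],0.35]]'

```text
time: 46.5
ee_pos: [0.4456, 0.156, 0.1851]
tcp_rot: [-180.0, -0.1, -173.6]
wrist_force: [0.3, -1.1, -1.5]
opening: 0.0395
grasp_force: 50.7
```

apply_moves --rows '[[[-0.03,0.19,0],[0,0,0.11],0.35],[[-0.07,0.39,0],[0,0,0.22],0.35],[[-0.1,0.58,0],[0,0,0.33],0.35],[[-0.133,0.777,0],[0,0,0.45],0.35]]'

```text
time: 46.9
ee_pos: [0.45, 0.2346, 0.185]
tcp_rot: [-179.9, -0.1, 172.9]
wrist_force: [-0.3, 0.2, -2.1]
opening: 0.0393
grasp_force: 50.7
```

apply_moves --rows '[[[0.01,0.19,0],[0,0,0.11],0.35],[[0.02,0.37,0],[0,0,0.22],0.35],[[0.04,0.54,0],[0,0,0.33],0.35],[[0.05,0.69,0],[0,0,0.42],0.35],[[0.052,0.786,0],[0,0,0.449],0.35],[[0.052,0.786,0],[0,0,0.449],0.35],[[0.052,0.786,0],[0,0,0.449],0.35]]'

```text
time: 47.6
ee_pos: [0.4547, 0.3123, 0.1859]
tcp_rot: [-179.9, -0.0, 159.6]
wrist_force: [0.1, -0.1, -2.0]
opening: 0.0395
grasp_force: 50.8
```

Run:
```python
from h import *
st(); im,d=snap('wrist','w12.png'); C=cloud('wrist')
# held jar: foot edge nearest camera, tray walls
h=cv2.cvtColor(im,cv2.COLOR_RGB2HSV).astype(int)
y=(abs(h[...,0]-28)<7)&(h[...,1]>120)
P=C[y&(C[...,2]<.03)]; print(len(P)); 
t=np.radians(-20.5); ax=np.array([np.cos(t),np.sin(t)]); ay=np.array([-ax[1],ax[0]])
c=np.array([.4934,.2993]); q=(P[:,:2]-c); print('along',np.percentile(q@ax,[.5,50,99.5]).round(4),'across',np.percentile(q@ay,[.5,50,99.5]).round(4))
# jar points
o=sensors.get_obs()['ee_pos']; k=(~y)&(C[...,2]>.085)&(C[...,2]<.18)&(np.hypot(C[...,0]-o[0],C[...,1]-o[1])<.06)
q=C[k][:,:2]-o[:2]
for lo,hi in((.088,.11),(.155,.17)):
    m=(C[k][:,2]>lo)&(C[k][:,2]<hi); print(lo,m.sum(),(np.percentile(q[m]@ax,[2,98]) if m.sum() else 0))
```

```text
t 47.60 [0.4547 0.3123 0.1859] [-1.7995e+02 -2.0000e-02  1.5960e+02] q [34.5  4.5 -3.4 82.1 -0.  54.9] F [ 0.1 -0.1 -2. ] op 0.0395 g 50.8
7051
along [-0.0944 -0.0654 -0.0191] across [-0.0421  0.0006  0.041 ]
0.088 831 [-0.0286359  -0.02229539]
0.155 16793 [-0.02615216  0.0068804 ]
```

apply_moves --rows '[[[0,0.01,0.15],[0,0,0],0.35],[[-0.01,0.01,0.35],[0,0,0],0.35],[[-0.01,0.01,0.55],[0,0,0],0.35],[[-0.01,0.01,0.72],[0,0,0],0.35],[[-0.01,0.01,0.82],[0,0,0],0.35],[[-0.01,0.01,0.88],[0,0,0],0.35],[[-0.01,0.01,0.92],[0,0,0],0.35],[[-0.01,0.01,0.92],[0,0,0],0.35]]'

```text
time: 48.45
ee_pos: [0.4562, 0.3133, 0.0944]
tcp_rot: [180.0, 0.0, 159.5]
wrist_force: [0.2, 0.0, -1.9]
opening: 0.0391
grasp_force: 50.8
```

apply_moves --rows '[[[0,0,0.02],[0,0,0],0.35],[[0,0,0.03],[0,0,0],0.35],[[0,0,0.04],[0,0,0],0.35],[[0,0,0.05],[0,0,0],0.35],[[0,0,0.05],[0,0,0],0.35]]'

```text
time: 48.95
ee_pos: [0.4563, 0.3135, 0.0912]
tcp_rot: [179.9, 0.1, 159.5]
wrist_force: [-4.7, -2.0, 10.5]
opening: 0.0395
grasp_force: 52.1
```

Set down (10 N contact). Releasing, retreating up and looking.

apply_moves --rows '[[[0,0,0],[0,0,0],0.55],[[0,0,0],[0,0,0],0.7],[[0,0,0],[0,0,0],1],[[0,0,0],[0,0,0],1],[[0,0,0],[0,0,0],1],[[0,0,0],[0,0,0],1],[[0,0,-0.15],[0,0,0],1],[[0,0,-0.4],[0,0,0],1],[[0,0,-0.7],[0,0,0],1],[[0,0,-1],[0,0,0],1]]'

```text
time: 49.95
ee_pos: [0.456, 0.3132, 0.1917]
tcp_rot: [180.0, 0.0, 159.5]
wrist_force: [0.1, -0.3, 0.7]
opening: 0.0854
grasp_force: 0.0
```

apply_moves --rows '[[[0.3,-0.3,-0.4],[0,0,0],1],[[0.6,-0.6,-0.7],[0,0,0],1],[[0.9,-0.9,-0.7],[0,0,0],1],[[1,-1,-0.7],[0,0,0],1],[[1,-1,-0.7],[0,0,0],1],[[1,-1,-0.7],[0,0,0],1]]'

```text
time: 50.55
ee_pos: [0.3278, 0.2548, 0.2604]
tcp_rot: [179.9, 0.1, 159.5]
wrist_force: [0.0, 0.8, 0.4]
opening: 0.0856
grasp_force: 0.0
```

Run:
```python
from h import *
st(); im,d=snap('scene'); im2,d2=snap('top')
A=cv2.resize(im2[130:290,60:440,::-1],(800,337),interpolation=cv2.INTER_CUBIC)
B1=cv2.resize(im[85:165,170:290,::-1],(390,260),interpolation=cv2.INTER_CUBIC);B2=cv2.resize(im[235:330,270:400,::-1],(390,260),interpolation=cv2.INTER_CUBIC)
B=np.hstack([B1,np.zeros((260,20,3),np.uint8),B2]); cv2.imwrite('pics/fin.png',np.vstack([A,B]))
```

```text
t 50.55 [0.3278 0.2548 0.2604] [1.7990e+02 7.0000e-02 1.5955e+02] q [ 37.9 -14.2 -12.7  91.4  -0.   58.3] F [0.  0.8 0.4] op 0.0856 g 0.0
```

View pics/fin.png

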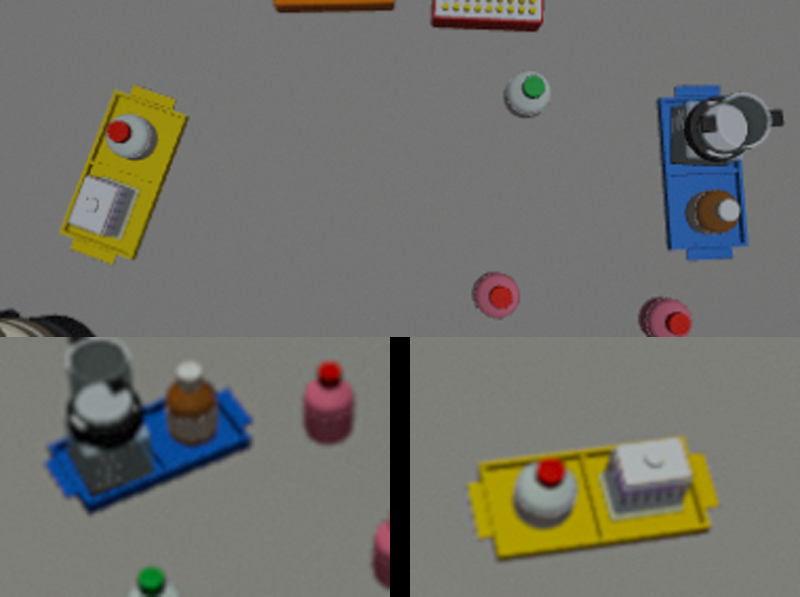

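The final view shows all items upright in their compartments: receiver with locked funnel and amber bottle in the blue tray, red-capped bottle and jar in the yellow tray. The green-capped bottle, tip box and rack have not moved.

```bash
python3 -c "
from workcell import bot; print(bot.job_done())"
```

```text
the job is handed in; nothing more can be done
None
```

Both kits are made up and handed in at about 51 s: receiver with the funnel turned to its stop and the amber bottle in the blue tray, red-capped clear bottle and staining jar in the yellow tray, and the bystanders untouched.

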